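# Load the dry bath behind its sprung shield

### The job

Load the dry bath for warming: with its lock pin, swing the sprung splash shield fully open and pin it there, then stir the steel beads in the pan thoroughly with the stirring rod and put the rod back in its stand. Stand each amber vial upright in a well of its own and the white reagent bottle upright among the beads in the pan. Last, pull the pin so that the shield swings shut by itself, and put the pin back in its parking hole; spill no beads and leave the other things on the counter alone.

Things in the scene. Friction and masses are not known exactly. Their poses are not given: they have to be found in the camera images.
- index (a point): mouth centre of the index hole (11 mm wide, 50 deep) in the deck of the dry bath, a unit 282 x 342 mm, deck 90 mm above the counter. Axes of all bath points: x to the bath's rear (away from robot), y left, z up. The shield's pivot axis is 90 mm behind this point (+x), its 16 mm column 62 mm tall. Pin pushed through the eye into this hole holds the shield open
- shield (a joint): angle of the sprung shield bracket about its upright pivot, rad: 0 shut, growing clockwise seen from above, stop 1.66. Shut: lever with eye points to the bath's right (-y), clear splash shield (174 x 178 mm, underside 54 mm above deck) lies over pan and wells. At 1.57: lever points to the front, eye right over the index hole, shield clear behind the bath. No catch: only the pin holds it
- eye (a point): centre of the eye in the end of the shield's lever: 14 mm through hole, 90 mm from the pivot axis, underside 8, top 16 mm above the deck. The spring resists with 1.2 (shut) to 3.7 N (open) here; damped, so swing at about 0.5 rad/s; let go, it shuts in about 2 s. One-handed: put the held pin's tip in the eye, not below deck level, sweep the eye round to the index hole, push the pin down
- park (a point): centre of the mouth of the pin's parking hole in the deck (diameter 11 mm, 50 mm deep), at the bath's left front corner, clear of the shield; the pin starts here
- pin_head (a point): lock pin: grip point on its black square head (18 x 18 mm, 30 tall), 11 mm below the head's top, 66 above the pin's tip; z from tip to head, x, y square to the faces. Shank 8 mm thick with conical tip, 44 mm long, under a 20 mm collar. Home in the parking hole the collar sits on the deck (this point 22 mm above it); home through the eye it sits on the eye (38 mm above deck). 60 g
- pan (a point): centre of the bead pan's flat floor: round pan let into the deck, diameter 88 mm, 45 mm deep, mouth flush with the deck
- bead1_center (a point): centre of bead 1: polished steel ball, diameter 14 mm, lying with the other eight in one layer on the pan's floor. Stirred thoroughly means that every bead, also those near the pan's wall, lies 8 mm or more from where it first lay
- bead2_center (a point): centre of bead 2: polished steel ball, diameter 14 mm, lying with the other eight in one layer on the pan's floor
- bead3_center (a point): centre of bead 3: polished steel ball, diameter 14 mm, lying with the other eight in one layer on the pan's floor
- bead4_center (a point): centre of bead 4: polished steel ball, diameter 14 mm, lying with the other eight in one layer on the pan's floor
- bead5_center (a point): centre of bead 5: polished steel ball, diameter 14 mm, lying with the other eight in one layer on the pan's floor
- bead6_center (a point): centre of bead 6: polished steel ball, diameter 14 mm, lying with the other eight in one layer on the pan's floor
- bead7_center (a point): centre of bead 7: polished steel ball, diameter 14 mm, lying with the other eight in one layer on the pan's floor
- bead8_center (a point): centre of bead 8: polished steel ball, diameter 14 mm, lying with the other eight in one layer on the pan's floor
- bead9_center (a point): centre of bead 9: polished steel ball, diameter 14 mm, lying with the other eight in one layer on the pan's floor
- stand_hole (a point): centre of the mouth of the hole (diameter 14 mm, 70 mm deep) in the rod's stand, a grey block 64 mm square and 80 mm tall on a 90 mm square foot; the rod starts in it, its tip on the hole's bottom (rod_grip 80 mm above this point)
- rod_grip (a point): stirring rod: grip point on its white square handle (16 x 16 mm, 60 mm tall), 25 mm below the top and 150 mm above the tip; z axis along the rod, tip to handle; x, y square to the handle's faces. The steel shank has diameter 8 mm and shows 115 mm below the handle. 56 to 91 g
- vial1_mid (a point): amber control vial 1, half-way up on its axis: squat, 50 mm tall, diameter 34 mm, grey cap of diameter 28 mm on the top 16 mm; z up along it; 35 g. Two to four vials are present. A vial in a well stands with its foot 20 mm below the deck, this point 5 mm above the deck
- vial2_mid (a point): amber control vial 2, half-way up on its axis: squat, 50 mm tall, diameter 34 mm, grey cap of diameter 28 mm on the top 16 mm; z up along it; 35 g. Two to four vials are present. A vial in a well stands with its foot 20 mm below the deck, this point 5 mm above the deck
- vial3_mid (a point): amber control vial 3, half-way up on its axis: squat, 50 mm tall, diameter 34 mm, grey cap of diameter 28 mm on the top 16 mm; z up along it; 35 g. Two to four vials are present. A vial in a well stands with its foot 20 mm below the deck, this point 5 mm above the deck
- vial4_mid (a point): amber control vial 4, half-way up on its axis: squat, 50 mm tall, diameter 34 mm, grey cap of diameter 28 mm on the top 16 mm; z up along it; 35 g. Two to four vials are present. A vial in a well stands with its foot 20 mm below the deck, this point 5 mm above the deck
- block (a point): aluminium vial block let into the deck: middle of its row of four wells, at deck height (x along the row, to the rear). Wells: diameter 39 mm, 20 mm deep, mouths at x = -67.5, -22.5, +22.5 and +67.5 mm on the row; any vial may go in any well
- bottle_mid (a point): white reagent bottle, half-way up on its axis: 75 mm tall, body diameter 42 mm, white cap of diameter 30 mm on the top 19 mm; z up along it; 63 to 126 g. Set down straight on beads it may slide and topple: first part the beads with the rod (circles widening from the middle push them out to the wall) so that it stands on the floor of the pan among them
- pot_mid (a point): specimen pot among the vials, half-way up: 42 mm tall, clear, with a flat white lid of diameter 42 mm. Not to be disturbed
Not all that is in view belongs to the job. What is shaped like the part that bears bottle_mid but purple is not meant.

How it is judged:
By the outcome, as a careful person would: the job done as asked, in the order asked, and still so for the second after the job is handed in, with the robot touching nothing.
Of vial1, vial2, vial3, vial4 only 2 to 4 are there at a start; the rules pass over those that are not, and their reading is None.
At some moment in a run one of vial1, vial2, vial3, vial4 may be knocked a few centimetres aside while the robot is not near it.
It also fails if it takes over 210 s, if anything falls off the work surface, if the arm or the gripper's body presses on something with over 40 N, if the wrist force passes 120 N, or if a joint passes its speed limit or range.

### The arm

A 6-joint arm with a two-finger parallel gripper is mounted at the origin on the work surface. World frame = base frame: x ahead of the robot, y to its left, z up, the work surface at z = 0. Lengths are in mm, angles in rad, forces in N, time in s.
With the tool pointing down it reaches from about 300 to 775 mm from the base axis. Payload 14.6 kg.
Tool frame: the origin (TCP) lies on the front face of the gripper's body, between the roots of the fingers; the fingertips stand 97 mm ahead of it and the grasp point (between the pads) lies 78 mm ahead of it; z points along the fingers, y is the line along which they close (so a half turn about z gives the same grasp; the last joint's range is limited). The gripper opens to 94 mm and grips with 3 to 60 N. Pads are 16 mm wide; open, the fingers measure 119 mm over their backs; the gripper's body (75 mm by 177 mm) begins 78 mm behind the grasp point.
Start: joints at [-0.067, 0.3, 1.521, -0, 1.321, -0.067], TCP at [549.991, -0.002, 302.646] pointing down, gripper open.
Joint ranges: [-3.03, 3.03], [-0.79, 2.21], [0.23, 2.52], [-1.04, 4.18], [0, 3.07], [-2.55, 2.55]. Speed limits (rad/s): [2.22, 2.22, 2.57, 3.14, 3.14, 3.14].

### API

Orientations are given as [roll, pitch, yaw] about the fixed x, y, z axes, in that order (R = Rz(yaw) Ry(pitch) Rx(roll)).
In Python, from cell import * gives the robot as it stands.
- The arm moves only by the tool carry_out, never from a script. Its arguments are lists of equal length, an entry for each row: "slide": the shift along the world's x, y, z scaled (see below), a list of three; "dr": the turn, a rotation vector about the world's x, y, z scaled (see below), a list of three; "gripper": the opening in per cent of the stroke, from 0 (shut) to 100 (fully open). A call has 1 to 10 rows; each row is the pose to reach, as a shift and turn from the pose commanded when the call began, turning the shorter way round; what a row does not reach only later rows make up. The controller multiplies each number of a shift by 0.25 m and each number of a turn by 360 degrees. A row lasts 1/12 s, in which the tool goes at most 41.7 mm and 7.16 degrees, less where a joint would pass 70% of its speed; a pose out of reach is approached as far as the arm can. A call with a number of a shift or a turn outside -1 to 1 is refused whole. A call with a gripper value outside its range is refused whole. The fingers move at their own pace and stop on an object; "newtons" is the grip in N (left out, the last holds). Time passes only in rows, so rows that repeat a pose let the fingers close. It gives the time, the measured TCP pose, the force, the opening and the grip force at its end, in the units of the state.
- read_state(): the state, without advancing time (a new reading comes with each control period).
- camera(name): name is "scene" or "side" or "wrist"; returns the picture (420x560x3 uint8, red, green, blue); there is no depth.
- camera_model(name): a dict with "vfov" (degrees; the focal length in pixels is half the picture's height over the tangent of half this angle, whatever the lens; pixels are square), "cx", "cy" (the principal point, pixels), "k1" (the pictures are not rectified: a ray, as slopes to the right and down, at radius r is drawn at 1 + k1 r^2 times it, then the intrinsics apply), "R" (3x3) and "t" (3): a world point X has camera coordinates R X + t. Camera axes: x right, y down, z forward; pixel columns grow to the right and rows downward; lengths in mm; the calibration is good to about 2 mm. A picture is of the moment at which its call begins: read the wrist's pose just before it. camera_model takes no time and is no camera call; for the wrist camera it gives the pose at the moment of the call.
- sign_off(): hands the job in; it is judged then, once.
The state is a dict: "clock": time; "joints": joint angles; "qd": joint speeds; "effort": joint torques, N m; "eef_pos": TCP position; "eef_rot": TCP orientation; "wrist_force": force on the tool from outside, world axes, zero at the start; "moment": the same for the moment, N m; "finger_gap": finger opening in mm; "finger_force": force on a finger pad.
Only numpy, scipy, OpenCV 4.12 (cv2) and the standard library are available. Lean on these libraries where they do the work, as an engineer would, in place of code of your own. Each camera call takes 0.05 s, during which the arm holds its last target. There are 200 camera calls.

## Working session

There is one attempt and no reset: what is moved stays moved. The work goes in short steps, Python scripts to look and compute and a tool call to move; the robot and the scene stay as the last step left them, time stands still between calls to the robot, and variables do not carry over. Pictures are saved under pics/ and viewed, at most 14 in all, crops included, and the job is handed in when it is done.

Besides the shell and the picture viewer there is one more tool, called as a command line: name --argument value ..., lists and objects as JSON in quotes. carry_out: Moves the arm, as the interface text tells. Its arguments: {"type":"object","properties":{"slide":{"type":"array","items":{"type":"array","items":{"type":"number","minimum":-1,"maximum":1}}},"dr":{"type":"array","items":{"type":"array","items":{"type":"number","minimum":-1,"maximum":1}}},"gripper":{"type":"array","items":{"type":"number"}},"newtons":{"type":"number"}},"required":["slide","dr","gripper"]}

```bash
ls; mkdir -p pics
cat > h.py <<'E'
from cell import *
import numpy as np, cv2, json
def snap(n,f=None):
    m=camera_model(n); im=camera(n)
    if f: cv2.imwrite('pics/'+f,cv2.cvtColor(im,cv2.COLOR_RGB2BGR))
    return im,m
def ray(m,u,v):
    f=210/np.tan(np.radians(m['vfov'])/2)
    d=np.array([(u-m['cx'])/f,(v-m['cy'])/f]); p=d.copy()
    for _ in range(20): p=d/(1+m['k1']*(p@p))
    R=np.array(m['R']);t=np.array(m['t'])
    return -R.T@t, R.T@np.r_[p,1]
def plane(m,u,v,z):
    o,d=ray(m,u,v); return o+d*(z-o[2])/d[2]
def two(m1,p1,m2,p2):
    (a,d),(b,e)=ray(m1,*p1),ray(m2,*p2)
    d=d/np.linalg.norm(d);e=e/np.linalg.norm(e)
    s=np.linalg.lstsq(np.c_[d,-e],b-a,rcond=None)[0]
    P,Q=a+s[0]*d,b+s[1]*e
    return (P+Q)/2,np.linalg.norm(P-Q)
def proj(m,X):
    f=210/np.tan(np.radians(m['vfov'])/2)
    c=np.array(m['R'])@np.array(X,float)+np.array(m['t']); p=c[:2]/c[2]; p=p*(1+m['k1']*(p@p))
    return p*f+[m['cx'],m['cy']]
E
python3 - <<'E'
from h import *
print(read_state())
for n in ('scene','side','wrist'):
    im,m=snap(n,n+'0.png'); print(n,{k:np.round(v,3).tolist() for k,v in m.items()})
E
```

```text
pics
{'clock': 0.0, 'joints': array([-6.65936258e-02,  3.00490170e-01,  1.52161364e+00,  2.00233925e-06,
        1.32070785e+00, -6.65444981e-02]), 'qd': array([-0.00014578, -0.00084958,  0.00039825, -0.00044143,  0.0018814 ,
       -0.00016178]), 'effort': array([-1.53750298e-03, -5.31805658e+01, -3.52735734e+01,  7.07558286e-02,
        2.43994006e-02, -4.79655944e-05]), 'eef_pos': array([5.49838951e+02, 1.16503440e-02, 3.02062032e+02]), 'eef_rot': array([-3.14037648e+00, -8.29933535e-05,  1.57074665e+00]), 'wrist_force': array([ 0.10861574, -0.46735595,  0.6551681 ]), 'moment': array([ 0.05040783,  0.00973958, -0.01001592]), 'finger_force': 0.0, 'finger_gap': 93.8039198843586}
scene {'vfov': 52.692, 'cx': 278.803, 'cy': 209.868, 'k1': -0.041, 'R': [[0.655, 0.755, 0.022], [0.409, -0.329, -0.851], [-0.636, 0.567, -0.524]], 't': [-334.299, -96.82, 1538.855]}
side {'vfov': 54.121, 'cx': 274.916, 'cy': 201.997, 'k1': 0.04, 'R': [[-0.985, -0.172, -0.019], [-0.09, 0.601, -0.794], [0.148, -0.78, -0.608]], 't': [533.719, 160.494, 963.775]}
wrist {'vfov': 69.828, 'cx': 281.953, 'cy': 211.062, 'k1': -0.046, 'R': [[1.0, -0.001, -0.002], [-0.001, -0.973, 0.229], [-0.003, -0.229, -0.973]], 't': [-548.605, -24.369, 390.718]}
```

View pictures.

View pics/scene0.png

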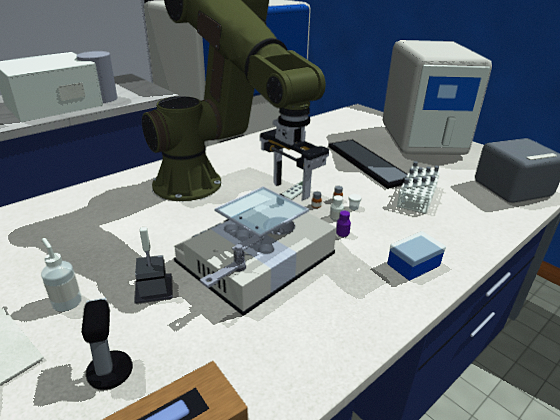

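View pics/side0.png

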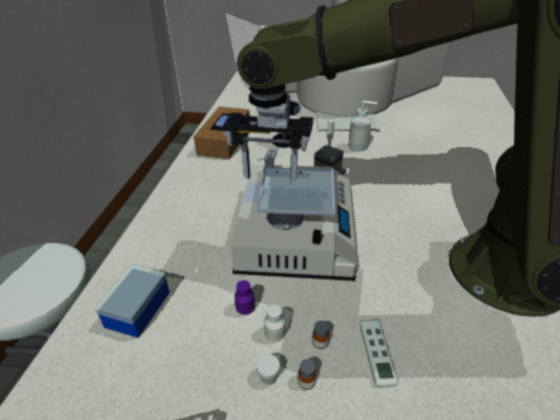

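View pics/wrist0.png

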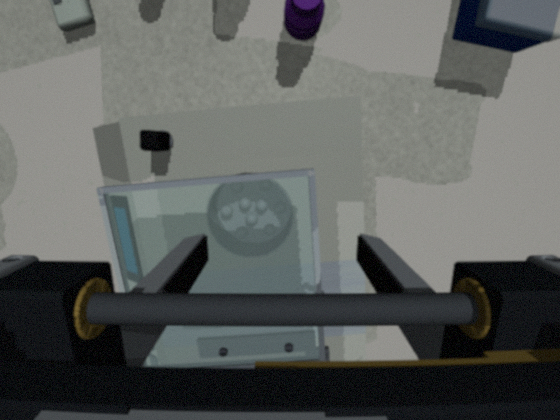

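Candidates: the amber vials are at scene (316,199) and (339,192), side (321,334) and (308,373). The white bottle is at side (274,322). Its decoy is the purple one at side (244,297), and the pot is at side (268,368). The pin head is at side (317,236), wrist (155,140). The rod is at side (330,130). First I'll move up and back for wider wrist views.

carry_out --slide '[[-0.04,-0.6,0.6],[-0.04,-0.6,0.6],[-0.04,-0.6,0.6],[-0.04,-0.6,0.6],[-0.04,-0.6,0.6],[-0.04,-0.6,0.6],[-0.04,-0.6,0.6],[-0.04,-0.6,0.6]]' --dr '[[0,0,0],[0,0,0],[0,0,0],[0,0,0],[0,0,0],[0,0,0],[0,0,0],[0,0,0]]' --gripper '[100,100,100,100,100,100,100,100]'

```text
clock: 0.82
eef_pos: [540.0, -149.7, 451.5]
eef_rot: [-3.14, -0.001, 1.57]
wrist_force: [-0.2, 0.5, -0.0]
finger_gap: 93.8
finger_force: 0.0
```

```bash
cat > v.py <<'E'
import sys,pickle
from h import *
n=sys.argv[1]
s=read_state(); im,m=snap('wrist',n+'.png'); pickle.dump((im,m),open(n+'.pkl','wb'))
print(s['clock'],np.round(s['eef_pos'],1),np.round(s['eef_rot'],3))
E
python3 v.py wA
```

```text
0.8167 [ 540.  -149.7  451.5] [-3.14e+00 -1.00e-03  1.57e+00]
```

carry_out --slide '[[0,0.6,0],[0,0.6,0],[0,0.6,0],[0,0.6,0],[0,0.6,0],[0,0.6,0],[0,0.6,0]]' --dr '[[0,0,0],[0,0,0],[0,0,0],[0,0,0],[0,0,0],[0,0,0],[0,0,0]]' --gripper '[100,100,100,100,100,100,100]'

```text
clock: 1.45
eef_pos: [539.9, 0.3, 451.8]
eef_rot: [-3.14, 0.0, 1.572]
wrist_force: [0.4, -0.2, 0.3]
finger_gap: 94.3
finger_force: 0.0
```

```bash
python3 v.py wB
```

```text
1.45 [5.399e+02 3.000e-01 4.518e+02] [-3.14   0.     1.572]
```

carry_out --slide '[[0,0.6,0],[0,0.6,0],[0,0.6,0],[0,0.6,0],[0,0.6,0],[0,0.6,0],[0,0.6,0]]' --dr '[[0,0,0],[0,0,0],[0,0,0],[0,0,0],[0,0,0],[0,0,0],[0,0,0]]' --gripper '[100,100,100,100,100,100,100]'

```text
clock: 2.08
eef_pos: [540.2, 148.8, 452.3]
eef_rot: [-3.141, 0.0, 1.57]
wrist_force: [0.2, -0.6, -0.3]
finger_gap: 94.0
finger_force: 0.0
```

```bash
python3 v.py wC
python3 - <<'E'
import cv2
a=[cv2.imread(f'pics/w{c}.png') for c in 'AB']
cv2.imwrite('pics/AB.png',cv2.hconcat([cv2.resize(x[:330],(400*1,236),interpolation=cv2.INTER_AREA) for x in a]))
E
```

```text
2.0833 [540.2 148.8 452.3] [-3.141  0.     1.57 ]
```

View pics/wA.png

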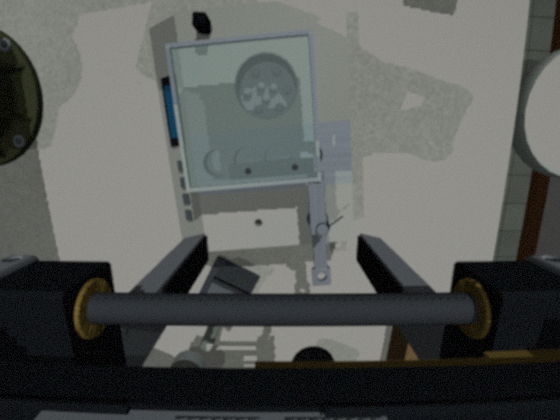

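View pics/wC.png

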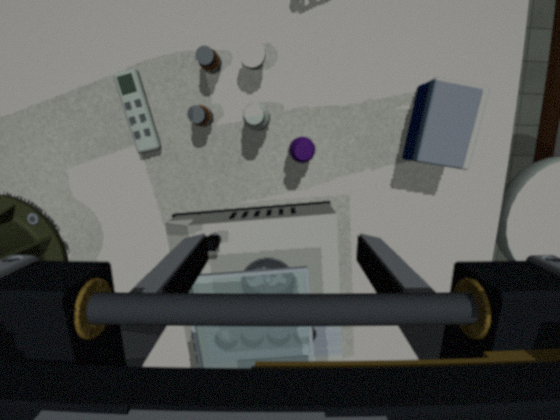

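wA shows the index hole (258,222), pivot (318,220), eye (321,277), pan (267,87), well row at v≈160, pin head (202,23) and stand (232,275). wC shows the vials (207,58) and (200,115), bottle (256,115), pot (252,57), and the purple decoy (303,150). Next I'll make enlarged crops of the useful parts.

Run:
```python
import cv2,pickle
from h import *
A,mA=pickle.load(open('wA.pkl','rb'));B,mB=pickle.load(open('wB.pkl','rb'));C,mC=pickle.load(open('wC.pkl','rb'))
a=cv2.resize(A[0:300,150:350],(400,600),interpolation=cv2.INTER_CUBIC)
b=cv2.resize(B[0:300,150:350],(400,600),interpolation=cv2.INTER_CUBIC)
cv2.imwrite('pics/cr1.png',cv2.cvtColor(cv2.hconcat([a,b]),cv2.COLOR_RGB2BGR))
P=lambda m,u,v,z:np.round(plane(m,u,v,z),1)
print('index',P(mA,258,222,90),'pivot',P(mA,318,220,152),'eye',P(mA,321,277,106),'pan',P(mA,267,87,90))
print('pin',two(mA,(202,18),mC,(214,238)))
for n,(u,v) in dict(v1=(205,53),v2=(197,112)).items(): print(n,P(mC,u,v,50))
print('bottle',P(mC,254,110,75),'pot',P(mC,252,57,42),'purple',P(mC,303,150,75))
```

```text
index [ 501.7 -206.    90. ] pivot [ 585.9 -186.4  152. ] eye [ 598.6 -289.7  106. ] pan [517.9 -11.3  90. ]
pin (array([436.25951011,  71.85354579, 106.92524799]), np.float64(1.7680604932104969))
v1 [424.3 342.8  50. ]
v2 [407.6 257.7  50. ]
bottle [498.4 257.6  75. ] pot [493.9 338.5  42. ] purple [570.7 199.8  75. ]
```

View pics/cr1.png

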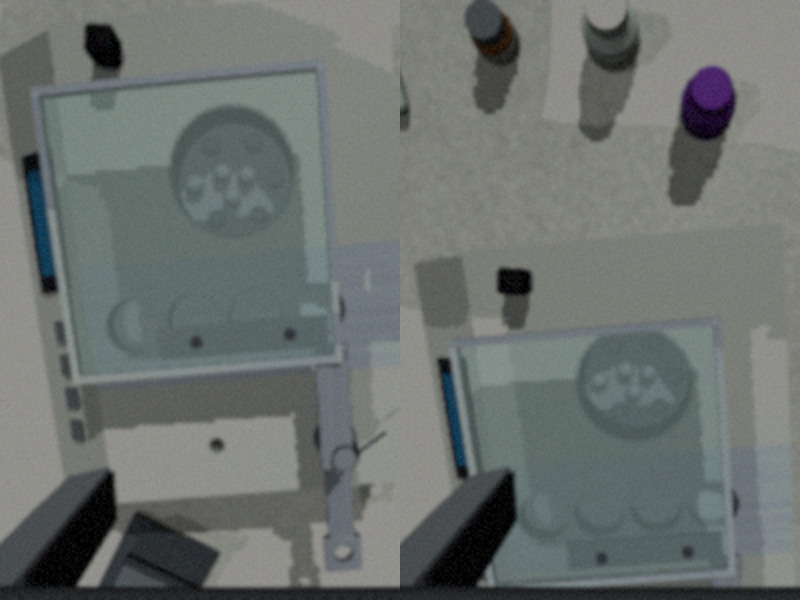

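The crop shows the index hole, eye, pan and wells clearly. The vector from index to eye is 128 mm against 127.3 expected, and gives a bath yaw of about 4.2°. Next I'll hover over the pin.

carry_out --slide '[[-0.416,-0.572,-0.6],[-0.416,-0.572,-0.6],[-0.416,-0.572,-0.6],[-0.416,-0.572,-0.6],[-0.416,-0.572,-0.6],[-0.416,-0.572,-0.6],[-0.416,-0.572,-0.6],[-0.416,-0.572,-0.6],[-0.416,-0.572,-0.6]]' --dr '[[0,0,0],[0,0,0],[0,0,0],[0,0,0],[0,0,0],[0,0,0],[0,0,0],[0,0,0],[0,0,0]]' --gripper '[100,100,100,100,100,100,100,100,100]'

```text
clock: 2.88
eef_pos: [436.6, 6.6, 303.7]
eef_rot: [3.14, 0.0, 1.569]
wrist_force: [0.3, -0.5, 0.1]
finger_gap: 94.0
finger_force: 0.0
```

```bash
python3 v.py wD
python3 - <<'E'
from h import *
import pickle
def pin(n,box):
    im,m=pickle.load(open(n+'.pkl','rb')); x0,y0,x1,y1=box
    k=(im.max(2)[y0:y1,x0:x1]<45).astype(np.uint8)
    nn,l,st,c=cv2.connectedComponentsWithStats(k)
    i=max(range(1,nn),key=lambda j:st[j,4]); print(n,st[i]+[x0,y0,0,0,0],c[i]+[x0,y0])
    p=np.argwhere(l==i)[:,::-1].astype(np.float32)+[x0,y0]
    r=cv2.minAreaRect(p.astype(np.float32)); print(r)
    for z in (90,112,123): print(z,[np.round(plane(m,q[0],q[1],z)[:2],1).tolist() for q in cv2.boxPoints(r)], np.round(plane(m,*r[0],z),1))
    return r,m
a=pin('wB',(185,120,230,170)); b=pin('wD',(230,80,340,200))
print(two(a[1],a[0][0],b[1],b[0][0]))
im=cv2.imread('pics/wD.png'); cv2.imwrite('pics/cr2.png',cv2.resize(im[60:260,180:380],(600,600),interpolation=cv2.INTER_CUBIC))
E
```

```text
2.8833 [436.6   6.6 303.7] [3.14  0.    1.569]
wB [199 135  16  13 186] [206.61827957 140.7311828 ]
((206.5, 141.0), (12.0, 15.0), 90.0)
90 [[418.8, 73.4], [440.5, 73.3], [439.7, 56.3], [417.8, 56.4]] [429.2  64.9  90. ]
112 [[424.8, 73.0], [445.5, 72.9], [444.7, 56.8], [423.9, 56.9]] [434.7  64.9 112. ]
123 [[427.8, 72.8], [447.9, 72.7], [447.2, 57.0], [426.9, 57.1]] [437.4  64.9 123. ]
wD [270 138  20  21 357] [279.75910364 147.72268908]
((279.7344970703125, 147.68621826171875), (18.68523406982422, 19.681779861450195), 4.763641834259033)
90 [[424.3, 56.3], [426.0, 74.9], [443.9, 73.4], [442.4, 54.8]] [434.1  64.9  90. ]
112 [[425.2, 57.4], [426.8, 74.6], [443.3, 73.2], [441.9, 56.0]] [434.3  65.4 112. ]
123 [[425.6, 58.0], [427.2, 74.5], [443.0, 73.2], [441.7, 56.6]] [434.4  65.6 123. ]
(array([434.25700864,  65.13062655, 110.09466589]), np.float64(0.4224748864126243))
```

View pics/cr2.png

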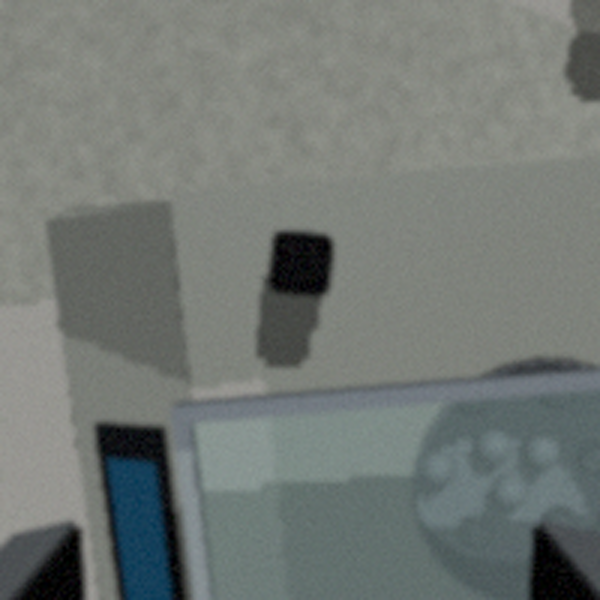

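The pin head is square, at wrist crop (302,262) → (434.3, 65.3), centroid height ≈110 (expected), yaw −5°. I'll grasp it there.

carry_out --slide '[[-0.007,0.233,0],[-0.007,0.233,0],[-0.007,0.233,-0.15],[-0.007,0.233,-0.3],[-0.007,0.233,-0.4],[-0.007,0.233,-0.446],[-0.007,0.233,-0.446],[-0.007,0.233,-0.446]]' --dr '[[0,0,-0.0139],[0,0,-0.0139],[0,0,-0.0139],[0,0,-0.0139],[0,0,-0.0139],[0,0,-0.0139],[0,0,-0.0139],[0,0,-0.0139]]' --gripper '[50,50,50,50,50,50,50,50]'

```text
clock: 3.6
eef_pos: [434.8, 65.7, 191.7]
eef_rot: [3.141, -0.0, 1.484]
wrist_force: [-0.8, 0.1, 0.7]
finger_gap: 47.9
finger_force: 0.0
```

carry_out --slide '[[0,0,0],[0,0,0],[0,0,0],[0,0,0],[0,0,0],[0,0,0],[0,0,0],[0,0,0]]' --dr '[[0,0,0],[0,0,0],[0,0,0],[0,0,0],[0,0,0],[0,0,0],[0,0,0],[0,0,0]]' --gripper '[0,0,0,0,0,0,0,0]' --newtons 50

```text
clock: 4.27
eef_pos: [434.4, 65.3, 191.6]
eef_rot: [3.141, -0.0, 1.483]
wrist_force: [-1.0, -0.1, 6.5]
finger_gap: 17.8
finger_force: 50.0
```

carry_out --slide '[[0,0,0.16],[0,0,0.32],[0,0,0.48],[0,0,0.48],[0.1,-0.2,0.48],[0.2,-0.35,0.48],[0.25,-0.5,0.48],[0.328,-0.71,0.48],[0.328,-0.71,0.48],[0.328,-0.71,0.48]]' --dr '[[0,0,0],[0,0,0],[0,0,0],[0,0,0],[0,0,0],[0,0,0],[0,0,0],[0,0,0],[0,0,0],[0,0,0]]' --gripper '[0,0,0,0,0,0,0,0,0,0]'

```text
clock: 5.1
eef_pos: [517.1, -116.5, 310.1]
eef_rot: [-3.141, 0.0, 1.48]
wrist_force: [-0.7, 0.7, -1.9]
finger_gap: 17.4
finger_force: 50.0
```

carry_out --slide '[[0.295,-0.93,0],[0.295,-0.93,0],[0.295,-0.93,0],[0.295,-0.93,0],[0.295,-0.93,0],[0.295,-0.93,0],[0.295,-0.93,0],[0.295,-0.93,0],[0.295,-0.93,0]]' --dr '[[0,0,0],[0,0,0],[0,0,0],[0,0,0],[0,0,0],[0,0,0],[0,0,0],[0,0,0],[0,0,0]]' --gripper '[0,0,0,0,0,0,0,0,0]'

```text
clock: 5.85
eef_pos: [590.0, -344.0, 310.5]
eef_rot: [-3.141, -0.001, 1.484]
wrist_force: [0.3, 1.1, -0.8]
finger_gap: 17.7
finger_force: 50.0
```

```bash
python3 v.py wE
python3 - <<'E'
from h import *
im=cv2.imread('pics/wE.png'); cv2.imwrite('pics/cr3.png',cv2.resize(im[20:320,80:480],(800,600),interpolation=cv2.INTER_CUBIC))
E
```

```text
5.85 [ 590.  -344.   310.5] [-3.141e+00 -1.000e-03  1.484e+00]
```

View pics/cr3.png

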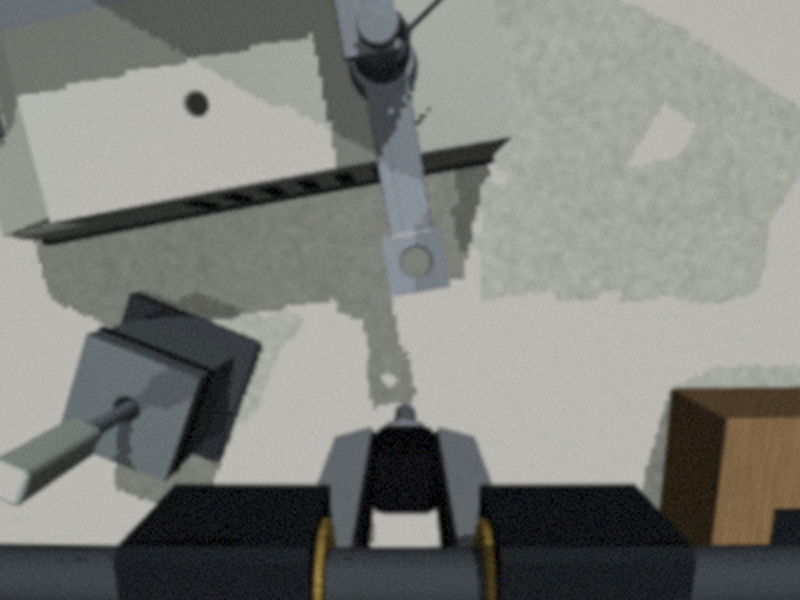

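Run:
```python
from h import *
import pickle
A,mA=pickle.load(open('wA.pkl','rb'));E,mE=pickle.load(open('wE.pkl','rb'))
g=lambda x,y:(80+x/2,20+y/2)
P=lambda u,z:np.round(plane(mE,*u,z),1)
eye,idx=g(416,262),g(197,103)
print('eye',P(eye,106),P(eye,98),two(mA,(321.5,276),mE,eye))
print('idx',P(idx,90),two(mA,(258.5,222),mE,idx))
print('pivtop',P(g(379,22),152),'tip',P(g(405,412),166.5))
print('standhole',P(g(127,405),80),'rodtop',P(g(12,482),185))
print('stand top corners',[P(g(*c),80) for c in ((95,332),(207,374),(167,478),(65,420))])
a,b=P(eye,106),P(idx,90); d=(a-b)[:2]; print(np.hypot(*d),np.degrees(np.arctan2(d[1],d[0]))+45)
```

```text
eye [ 599.6 -289.1  106. ] [ 599.7 -289.4   98. ] (array([ 599.67683039, -289.23574667,  103.42887125]), np.float64(0.016736259196789408))
idx [ 502.9 -206.2   90. ] (array([ 502.57582045, -206.06354346,   89.40867272]), np.float64(0.23995400195298225))
pivtop [ 592.8 -199.8  152. ] tip [ 589.6 -344.1  166.5]
standhole [ 436.8 -351.9   80. ] rodtop [ 439.5 -353.5  185. ]
stand top corners [array([ 427.2, -310.7,   80. ]), array([ 483.6, -338.6,   80. ]), array([ 451.2, -395.7,   80. ]), array([ 400.2, -357.3,   80. ])]
127.37071877005333 4.393826211729369
```

Run:
```python
from h import *
N=40; piv=np.array([592.5,-199.2])
th=np.radians(-85.6)-np.linspace(0,np.pi/2,N+1)
p=piv+90*np.c_[np.cos(th),np.sin(th)]
print(p[0],p[-1])
for k in range(4):
    print([[*np.round((p[10*k+i]-p[10*k])/250,3).tolist(),0] for i in range(1,11)])
```

```text
[ 599.40471253 -288.9347477 ] [ 502.7652523  -206.10471253]
[[-0.014, -0.001, 0], [-0.028, -0.001, 0], [-0.042, -0.001, 0], [-0.056, 0.0, 0], [-0.071, 0.002, 0], [-0.085, 0.003, 0], [-0.098, 0.006, 0], [-0.112, 0.009, 0], [-0.126, 0.013, 0], [-0.139, 0.017, 0]]
[[-0.013, 0.005, 0], [-0.027, 0.01, 0], [-0.039, 0.016, 0], [-0.052, 0.022, 0], [-0.065, 0.028, 0], [-0.077, 0.036, 0], [-0.089, 0.043, 0], [-0.1, 0.051, 0], [-0.112, 0.06, 0], [-0.122, 0.069, 0]]
[[-0.011, 0.009, 0], [-0.021, 0.019, 0], [-0.031, 0.029, 0], [-0.04, 0.04, 0], [-0.049, 0.051, 0], [-0.057, 0.062, 0], [-0.065, 0.074, 0], [-0.073, 0.086, 0], [-0.08, 0.098, 0], [-0.087, 0.11, 0]]
[[-0.006, 0.013, 0], [-0.012, 0.026, 0], [-0.017, 0.039, 0], [-0.022, 0.052, 0], [-0.026, 0.066, 0], [-0.029, 0.079, 0], [-0.032, 0.093, 0], [-0.035, 0.107, 0], [-0.037, 0.121, 0], [-0.038, 0.135, 0]]
```

carry_out --slide '[[0.038,0.222,0],[0.038,0.222,0],[0.038,0.222,0],[0.038,0.222,-0.12],[0.038,0.222,-0.2],[0.038,0.222,-0.25],[0.038,0.222,-0.292],[0.038,0.222,-0.292],[0.038,0.222,-0.292]]' --dr '[[0,0,0],[0,0,0],[0,0,0],[0,0,0],[0,0,0],[0,0,0],[0,0,0],[0,0,0],[0,0,0]]' --gripper '[0,0,0,0,0,0,0,0,0]'

```text
clock: 6.65
eef_pos: [599.6, -289.4, 238.7]
eef_rot: [3.141, 0.0, 1.484]
wrist_force: [0.0, 0.2, -0.2]
finger_gap: 18.0
finger_force: 50.0
```

carry_out --slide '[[-0.014,-0.001,0],[-0.028,-0.001,0],[-0.042,-0.001,0],[-0.056,0.0,0],[-0.071,0.002,0],[-0.085,0.003,0],[-0.098,0.006,0],[-0.112,0.009,0],[-0.126,0.013,0],[-0.139,0.017,0]]' --dr '[[0,0,-0.006],[0,0,-0.0125],[0,0,-0.019],[0,0,-0.025],[0,0,-0.031],[0,0,-0.0375],[0,0,-0.044],[0,0,-0.05],[0,0,-0.056],[0,0,-0.0625]]' --gripper '[0,0,0,0,0,0,0,0,0,0]'

```text
clock: 7.48
eef_pos: [565.1, -285.4, 239.9]
eef_rot: [3.138, 0.0, 1.089]
wrist_force: [2.6, -0.8, -2.7]
finger_gap: 17.5
finger_force: 50.0
```

Run:
```python
from h import *
s=read_state(); print(s['wrist_force'],s['eef_pos'],s['joints'])
a,_=snap('scene');b,_=snap('side')
o=cv2.hconcat([cv2.resize(a[150:350,140:340],(400,400)),cv2.resize(b[100:300,200:400],(400,400))])
cv2.imwrite('pics/sw.png',o[...,::-1])
```

```text
[ 2.55603779 -0.79836415 -2.69771581] [ 565.10637538 -285.39750351  239.89621458] [-5.25500478e-01  5.35725225e-01  1.33825139e+00 -3.81526279e-05
  1.26410893e+00 -4.35542297e-02]
```

View pics/sw.png

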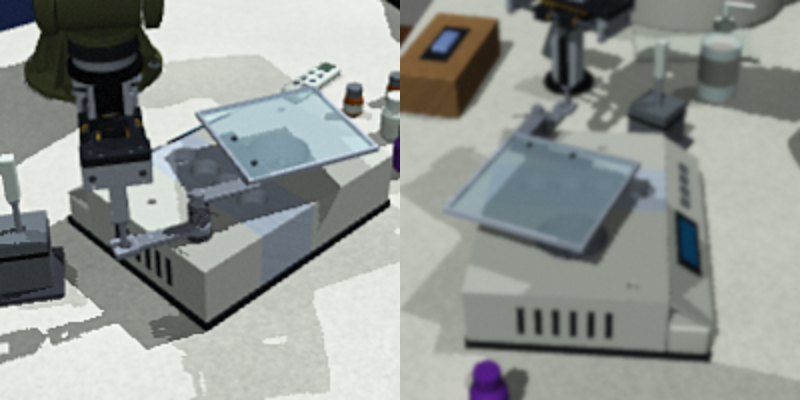

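The lever and shield are swinging with the pin. Continuing the arc.

carry_out --slide '[[-0.013,0.005,-0.002],[-0.027,0.01,-0.004],[-0.039,0.016,-0.006],[-0.052,0.022,-0.006],[-0.065,0.028,-0.006],[-0.077,0.036,-0.006],[-0.089,0.043,-0.006],[-0.1,0.051,-0.006],[-0.112,0.06,-0.006],[-0.122,0.069,-0.006]]' --dr '[[0,0,-0.006],[0,0,-0.0125],[0,0,-0.019],[0,0,-0.025],[0,0,-0.031],[0,0,-0.0375],[0,0,-0.044],[0,0,-0.05],[0,0,-0.056],[0,0,-0.0625]]' --gripper '[0,0,0,0,0,0,0,0,0,0]'

```text
clock: 8.42
eef_pos: [534.7, -268.3, 238.2]
eef_rot: [3.138, -0.001, 0.698]
wrist_force: [2.1, -3.5, -0.3]
finger_gap: 17.4
finger_force: 50.0
```

carry_out --slide '[[-0.011,0.009,0],[-0.021,0.019,0],[-0.031,0.029,0],[-0.04,0.04,0],[-0.049,0.051,0],[-0.057,0.062,0],[-0.065,0.074,0],[-0.073,0.086,0],[-0.08,0.098,0],[-0.087,0.11,0]]' --dr '[[0,0,-0.006],[0,0,-0.0125],[0,0,-0.019],[0,0,-0.025],[0,0,-0.031],[0,0,-0.0375],[0,0,-0.044],[0,0,-0.05],[0,0,-0.056],[0,0,-0.0625]]' --gripper '[0,0,0,0,0,0,0,0,0,0]'

```text
clock: 9.25
eef_pos: [512.7, -241.0, 238.1]
eef_rot: [3.139, -0.001, 0.305]
wrist_force: [-0.1, -4.8, 1.0]
finger_gap: 17.5
finger_force: 50.0
```

carry_out --slide '[[-0.006,0.013,0],[-0.012,0.026,0],[-0.017,0.039,0],[-0.022,0.052,0],[-0.026,0.066,0],[-0.029,0.079,0],[-0.032,0.093,0],[-0.035,0.107,0],[-0.037,0.121,0],[-0.038,0.135,0]]' --dr '[[0,0,-0.006],[0,0,-0.0125],[0,0,-0.019],[0,0,-0.025],[0,0,-0.031],[0,0,-0.0375],[0,0,-0.044],[0,0,-0.05],[0,0,-0.056],[0,0,-0.0625]]' --gripper '[0,0,0,0,0,0,0,0,0,0]'

```text
clock: 10.08
eef_pos: [502.9, -207.3, 238.0]
eef_rot: [3.139, -0.001, -0.088]
wrist_force: [-5.2, -5.1, 2.5]
finger_gap: 17.7
finger_force: 50.0
```

carry_out --slide '[[-0.002,0.004,0],[-0.002,0.004,-0.01],[-0.002,0.004,-0.02],[-0.002,0.004,-0.03],[-0.002,0.004,-0.04],[-0.002,0.004,-0.05],[-0.002,0.004,-0.05]]' --dr '[[0,0,0],[0,0,0],[0,0,0],[0,0,0],[0,0,0],[0,0,0],[0,0,0]]' --gripper '[0,0,0,0,0,0,0]'

```text
clock: 10.67
eef_pos: [502.4, -205.5, 223.5]
eef_rot: [-3.141, 0.001, -0.087]
wrist_force: [0.1, -3.5, -2.5]
finger_gap: 17.7
finger_force: 50.0
```

carry_out --slide '[[0,0,-0.015],[0,0,-0.03],[0,0,-0.045],[0,0,-0.06],[0,0,-0.07],[0,0,-0.072],[0,0,-0.072]]' --dr '[[0,0,0],[0,0,0],[0,0,0],[0,0,0],[0,0,0],[0,0,0],[0,0,0]]' --gripper '[0,0,0,0,0,0,0]'

```text
clock: 11.25
eef_pos: [502.5, -205.9, 207.5]
eef_rot: [3.14, -0.001, -0.087]
wrist_force: [-8.7, -3.9, 18.9]
finger_gap: 17.5
finger_force: 50.0
```

Seated: resistance is 19 N at the home height. Releasing, and moving to look at the rod from above.

carry_out --slide '[[0,0,0],[0,0,0],[0,0,0],[0,0,0],[0,0,0.1],[0,0,0.25],[0,0,0.4],[0,0,0.496],[0,0,0.496]]' --dr '[[0,0,0],[0,0,0],[0,0,0],[0,0,0],[0,0,0],[0,0,0],[0,0,0],[0,0,0],[0,0,0]]' --gripper '[50,50,50,50,50,50,50,50,50]'

```text
clock: 12.0
eef_pos: [503.3, -205.6, 335.3]
eef_rot: [3.139, -0.007, -0.087]
wrist_force: [0.3, 0.8, 0.0]
finger_gap: 47.1
finger_force: 0.0
```

carry_out --slide '[[-0.518,-0.586,0],[-0.518,-0.586,0],[-0.518,-0.586,0],[-0.518,-0.586,0],[-0.518,-0.586,0],[-0.518,-0.586,0],[-0.518,-0.586,0]]' --dr '[[0,0,0],[0,0,0],[0,0,0],[0,0,0],[0,0,0],[0,0,0],[0,0,0]]' --gripper '[50,50,50,50,50,50,50]'

```text
clock: 12.58
eef_pos: [372.2, -352.7, 329.3]
eef_rot: [-3.14, 0.001, -0.09]
wrist_force: [-0.1, 1.0, 0.2]
finger_gap: 47.1
finger_force: 0.0
```

```bash
python3 v.py wF
python3 - <<'E'
from h import *
im=cv2.imread('pics/wF.png'); cr=cv2.resize(im[60:220,200:360],(600,600),interpolation=cv2.INTER_CUBIC)
a,m=snap('scene'); 
cv2.imwrite('pics/cr4.png',cv2.hconcat([cv2.resize(cr,(500,500)),cv2.resize(a[150:350,140:340],(300,500))[...,::-1]]))
E
```

```text
12.5833 [ 372.2 -352.7  329.3] [-3.14e+00  1.00e-03 -9.00e-02]
```

View pics/cr4.png

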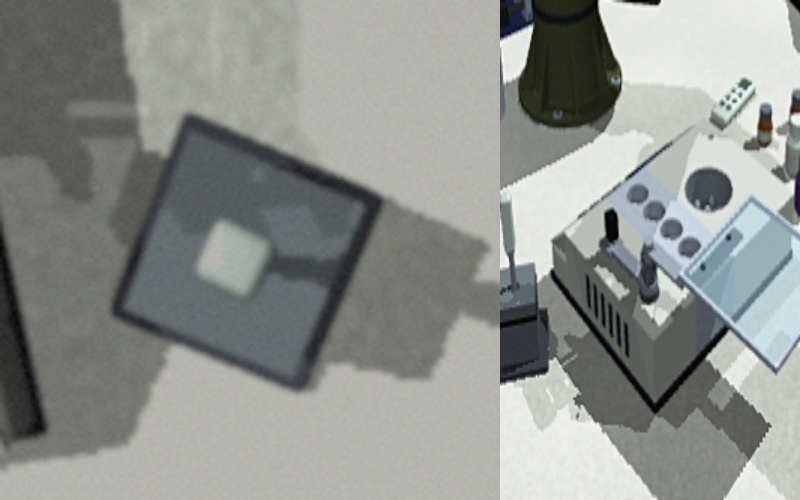

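The shield is open and pinned at the left of the scene crop. The rod handle is a light square at wF ≈ (275,143), rotated about 20°. Measuring it, and looking into the pan from the scene camera afterwards.

Run:
```python
from h import *
import pickle
F,m=pickle.load(open('wF.pkl','rb'))
s=F[60:220,200:360].astype(int)
k=np.zeros((160,160),np.uint8); k[55:110,45:105]=(s.min(2)>130)[55:110,45:105]
cs,_=cv2.findContours(k,cv2.RETR_EXTERNAL,cv2.CHAIN_APPROX_NONE); c=max(cs,key=cv2.contourArea)
r=cv2.minAreaRect(c+np.array([200,60])); print(r)
b=[plane(m,*q,185)[:2] for q in cv2.boxPoints(r)]
print(np.round(b,1),[np.round(np.degrees(np.arctan2(*(b[(i+1)%4]-b[i])[::-1])),1) for i in range(4)])
print('top',plane(m,*r[0],185))
E,mE=pickle.load(open('wE.pkl','rb'))
print(two(mE,(86,261),m,r[0]))
g=lambda x,y:(200+x*.32,60+y*.32)
print('stand ctr',np.mean([plane(m,*g(*q),80) for q in ((190,118),(380,200),(304,387),(118,312))],0))
```

```text
((273.5, 142.0), (18.782970428466797, 18.335756301879883), 26.56505012512207)
[[ 434.5 -343.5]
 [ 445.7 -350.7]
 [ 438.6 -362.4]
 [ 427.3 -355.3]] [np.float64(-32.9), np.float64(-121.2), np.float64(147.8), np.float64(58.5)]
top [ 436.57750546 -352.95338895  185.        ]
(array([ 436.98742836, -353.69054117,  182.27726881]), np.float64(1.8292423534637425))
stand ctr [ 435.63283664 -356.30204077   80.        ]
```

carry_out --slide '[[0.254,-0.004,0],[0.254,-0.004,0],[0.254,-0.004,0],[0.254,-0.004,0],[0.254,-0.004,-0.12],[0.254,-0.004,-0.24],[0.254,-0.004,-0.32],[0.254,-0.004,-0.368],[0.254,-0.004,-0.368],[0.254,-0.004,-0.368]]' --dr '[[0,0,-0.069],[0,0,-0.069],[0,0,-0.069],[0,0,-0.069],[0,0,-0.069],[0,0,-0.069],[0,0,-0.069],[0,0,-0.069],[0,0,-0.069],[0,0,-0.069]]' --gripper '[45,45,45,45,45,45,45,45,45,45]'

```text
clock: 13.52
eef_pos: [437.1, -352.6, 238.6]
eef_rot: [-3.141, -0.0, -0.52]
wrist_force: [-1.0, -0.7, -0.2]
finger_gap: 42.2
finger_force: 0.0
```

carry_out --slide '[[0,0,0],[0,0,0],[0,0,0],[0,0,0],[0,0,0],[0,0,0],[0,0,0],[0,0,0]]' --dr '[[0,0,0],[0,0,0],[0,0,0],[0,0,0],[0,0,0],[0,0,0],[0,0,0],[0,0,0]]' --gripper '[0,0,0,0,0,0,0,0]' --newtons 50

```text
clock: 14.18
eef_pos: [436.6, -353.1, 238.7]
eef_rot: [3.141, -0.001, -0.521]
wrist_force: [0.1, -0.1, 5.4]
finger_gap: 15.5
finger_force: 50.0
```

carry_out --slide '[[0,0,0.08],[0,0,0.2],[0,0,0.35],[0,0,0.45],[0,0,0.58],[0,0,0.58],[0,0,0.58]]' --dr '[[0,0,0],[0,0,0],[0,0,0],[0,0,0],[0,0,0],[0,0,0],[0,0,0]]' --gripper '[0,0,0,0,0,0,0]'

```text
clock: 14.77
eef_pos: [436.5, -353.1, 384.2]
eef_rot: [3.141, -0.002, -0.521]
wrist_force: [0.3, 0.1, -1.7]
finger_gap: 15.9
finger_force: 50.0
```

carry_out --slide '[[0.05,0.748,0],[0.05,0.748,0],[0.05,0.748,0],[0.05,0.748,0],[0.05,0.748,0],[0.05,0.748,0]]' --dr '[[0,0,0],[0,0,0],[0,0,0],[0,0,0],[0,0,0],[0,0,0]]' --gripper '[0,0,0,0,0,0]'

```text
clock: 15.27
eef_pos: [448.9, -162.6, 382.0]
eef_rot: [-3.141, 0.002, -0.517]
wrist_force: [0.5, -1.0, -0.3]
finger_gap: 15.9
finger_force: 50.0
```

carry_out --slide '[[0.05,0.748,0],[0.05,0.748,0],[0.05,0.748,0],[0.05,0.748,0],[0.05,0.748,0],[0.05,0.748,0],[0.05,0.748,0]]' --dr '[[0,0,0],[0,0,0],[0,0,0],[0,0,0],[0,0,0],[0,0,0],[0,0,0]]' --gripper '[0,0,0,0,0,0,0]'

```text
clock: 15.85
eef_pos: [461.5, 21.2, 381.9]
eef_rot: [3.14, 0.002, -0.519]
wrist_force: [-0.2, -0.6, -1.2]
finger_gap: 15.5
finger_force: 50.0
```

```bash
python3 v.py wG
python3 - <<'E'
from h import *
im=cv2.imread('pics/wG.png'); cr=cv2.resize(im[10:310,100:500],(800,600),interpolation=cv2.INTER_CUBIC)
cv2.imwrite('pics/cr5.png',cr)
E
```

```text
15.85 [461.5  21.2 381.9] [ 3.14e+00  2.00e-03 -5.19e-01]
```

View pics/cr5.png

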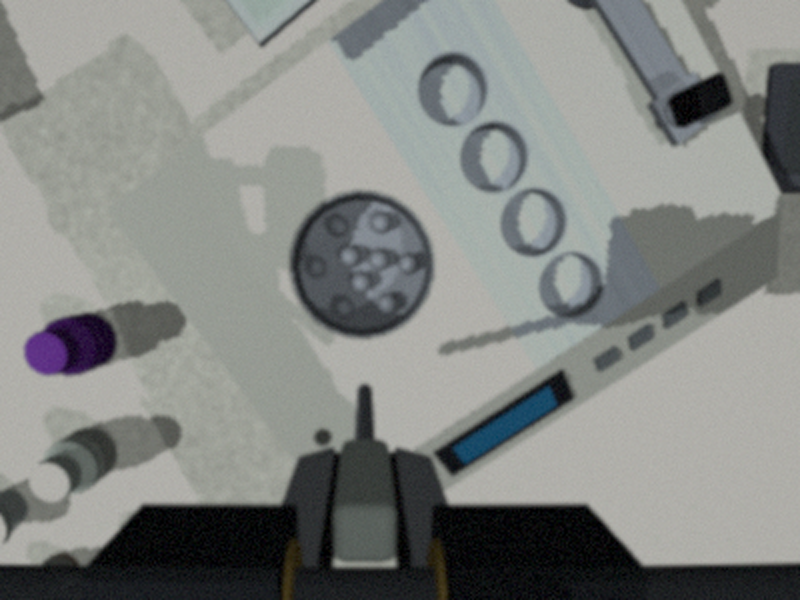

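The crop shows an open pan centred at (362,263) with nine beads, the wells (453,90) (493,156) (533,221) (571,285), the park hole (322,437), and the held rod's tip (365,388).

Run:
```python
from h import *
import pickle
G,m=pickle.load(open('wG.pkl','rb'))
g=lambda x,y:(100+x/2,10+y/2)
P=lambda x,y,z:np.round(plane(m,*g(x,y),z),1)
rim=[P(362+71*np.cos(a),263+71*np.sin(a),90) for a in np.arange(0,6.28,.785)]
print('pan',np.mean(rim,0),'diam',[round(float(np.hypot(*(rim[i]-rim[i+4])[:2])),1) for i in range(4)])
w=np.array([P(*q,90) for q in ((453,90),(493,156),(533,221),(571,285))]);print('wells',w[:,:2].tolist(),w.mean(0), np.linalg.norm(np.diff(w,axis=0),axis=1), np.degrees(np.arctan2(*(w[0]-w[3])[1::-1])))
print('park',P(322,437,90),'tip',P(365,388,382-78-150))
b=np.array([P(*q,52)[:2] for q in ((339,223),(381,220),(350,255),(377,258),(408,262),(316,265),(360,281),(342,305),(387,302))]); print(b.tolist()); np.save('beads0.npy',b)
print('purple',P(47,352,75),'bottle',P(50,482,75))
```

```text
pan [516.5125 -10.7     90.    ] diam [86.3, 85.3, 84.5, 85.5]
wells [[575.9, -105.3], [532.3, -108.7], [487.5, -112.7], [441.8, -116.3]] [ 509.375 -110.75    90.   ] [43.73236788 44.97821695 45.84157502] 4.689378593825218
park [434.3  66.3  90. ] tip [460.6  19.5 154. ]
[[546.8, -10.6], [534.6, -35.6], [525.3, -6.5], [514.6, -21.2], [502.0, -37.9], [531.0, 16.5], [507.1, -3.8], [499.3, 14.8], [485.9, -12.7]]
purple [571.4 197.4  75. ] bottle [497.  250.6  75. ]
```

```bash
cat > path.py <<'E'
import numpy as np
def rows(segs,start,c,step):
    """segs: list of (r0,r1,turns from angle a0 deg)"""
    P=[]
    for r0,r1,a0,t in segs:
        a=np.radians(a0)+np.linspace(0,2*np.pi*t,2000); r=np.linspace(r0,r1,2000)
        P.append(np.c_[c[0]+r*np.cos(a),c[1]+r*np.sin(a)])
    P=np.vstack([[start]]+P); d=np.r_[0,np.cumsum(np.hypot(*np.diff(P,axis=0).T))]
    n=int(np.ceil(d[-1]/step/10)*10); s=np.linspace(0,d[-1],n+1)[1:]
    Q=np.c_[np.interp(s,d,P[:,0]),np.interp(s,d,P[:,1])]; base=np.array(start)
    for k in range(n//10):
        R=np.round((Q[10*k:10*k+10]-base)/250,3); base=base+R[-1]*250
        print('['+', '.join('[%g, %g, 0]'%tuple(x) for x in R)+']')
    print(base)
E
python3 -c "
from path import *
rows([(30,28,36,1.6),(2,26,36+216,1.5),(26,26,36+36,0.9)],(541.99,8),(517.8,-9.6),8.5)"
```

```text
[[-0.02, 0.022, 0], [-0.045, 0.038, 0], [-0.074, 0.047, 0], [-0.104, 0.049, 0], [-0.133, 0.043, 0], [-0.16, 0.03, 0], [-0.183, 0.011, 0], [-0.2, -0.013, 0], [-0.211, -0.041, 0], [-0.215, -0.071, 0]]
[[0.004, -0.029, 0], [0.016, -0.057, 0], [0.034, -0.081, 0], [0.057, -0.099, 0], [0.085, -0.111, 0], [0.114, -0.116, 0], [0.144, -0.113, 0], [0.172, -0.103, 0], [0.196, -0.085, 0], [0.216, -0.062, 0]]
[[0.012, 0.027, 0], [0.018, 0.056, 0], [0.015, 0.086, 0], [0.005, 0.114, 0], [-0.012, 0.139, 0], [-0.034, 0.158, 0], [-0.061, 0.171, 0], [-0.091, 0.177, 0], [-0.12, 0.174, 0], [-0.149, 0.164, 0]]
[[-0.024, -0.016, 0], [-0.044, -0.039, 0], [-0.056, -0.066, 0], [-0.062, -0.096, 0], [-0.059, -0.125, 0], [-0.049, -0.154, 0], [-0.031, -0.178, 0], [-0.008, -0.197, 0], [0.018, -0.205, 0], [0.027, -0.177, 0]]
[[0.009, 0.029, 0], [0.018, 0.057, 0], [0.038, 0.062, 0], [0.053, 0.085, 0], [0.04, 0.111, 0], [0.012, 0.12, 0], [-0.016, 0.109, 0], [-0.033, 0.085, 0], [-0.035, 0.055, 0], [-0.023, 0.028, 0]]
[[0.022, -0.019, 0], [0.051, -0.028, 0], [0.08, -0.025, 0], [0.107, -0.011, 0], [0.126, 0.012, 0], [0.137, 0.04, 0], [0.138, 0.069, 0], [0.13, 0.098, 0], [0.113, 0.123, 0], [0.09, 0.141, 0]]
[[-0.029, 0.01, 0], [-0.058, 0.009, 0], [-0.087, 0.001, 0], [-0.112, -0.016, 0], [-0.131, -0.039, 0], [-0.143, -0.066, 0], [-0.147, -0.096, 0], [-0.142, -0.125, 0], [-0.129, -0.152, 0], [-0.108, -0.174, 0]]
[[0.025, -0.015, 0], [0.054, -0.023, 0], [0.084, -0.022, 0], [0.112, -0.012, 0], [0.137, 0.005, 0], [0.155, 0.028, 0], [0.166, 0.056, 0], [0.169, 0.086, 0], [0.163, 0.115, 0], [0.149, 0.142, 0]]
[538.74   5.75]
```

carry_out --slide '[[0.322,-0.052,0],[0.322,-0.052,0],[0.322,-0.052,0],[0.322,-0.052,-0.1],[0.322,-0.052,-0.2],[0.322,-0.052,-0.3],[0.322,-0.052,-0.38],[0.322,-0.052,-0.41],[0.322,-0.052,-0.424],[0.322,-0.052,-0.424]]' --dr '[[0,0,0],[0,0,0],[0,0,0],[0,0,0],[0,0,0],[0,0,0],[0,0,0],[0,0,0],[0,0,0],[0,0,0]]' --gripper '[0,0,0,0,0,0,0,0,0,0]'

```text
clock: 16.73
eef_pos: [542.1, 7.1, 277.1]
eef_rot: [3.141, 0.0, -0.522]
wrist_force: [-0.1, -0.5, -1.0]
finger_gap: 15.9
finger_force: 50.0
```

carry_out --slide '[[-0.02,0.022,0],[-0.045,0.038,0],[-0.074,0.047,0],[-0.104,0.049,0],[-0.133,0.043,0],[-0.16,0.03,0],[-0.183,0.011,0],[-0.2,-0.013,0],[-0.211,-0.041,0],[-0.215,-0.071,0]]' --dr '[[0,0,0],[0,0,0],[0,0,0],[0,0,0],[0,0,0],[0,0,0],[0,0,0],[0,0,0],[0,0,0],[0,0,0]]' --gripper '[0,0,0,0,0,0,0,0,0,0]'

```text
clock: 17.57
eef_pos: [487.8, -10.4, 277.2]
eef_rot: [-3.142, 0.0, -0.521]
wrist_force: [0.0, -0.5, -0.4]
finger_gap: 15.8
finger_force: 50.0
```

carry_out --slide '[[0.004,-0.029,0],[0.016,-0.057,0],[0.034,-0.081,0],[0.057,-0.099,0],[0.085,-0.111,0],[0.114,-0.116,0],[0.144,-0.113,0],[0.172,-0.103,0],[0.196,-0.085,0],[0.216,-0.062,0]]' --dr '[[0,0,0],[0,0,0],[0,0,0],[0,0,0],[0,0,0],[0,0,0],[0,0,0],[0,0,0],[0,0,0],[0,0,0]]' --gripper '[0,0,0,0,0,0,0,0,0,0]'

```text
clock: 18.4
eef_pos: [542.5, -25.0, 276.7]
eef_rot: [3.14, 0.002, -0.521]
wrist_force: [-6.9, 1.7, 0.2]
finger_gap: 15.6
finger_force: 50.0
```

carry_out --slide '[[0.012,0.027,0],[0.018,0.056,0],[0.015,0.086,0],[0.005,0.114,0],[-0.012,0.139,0],[-0.034,0.158,0],[-0.061,0.171,0],[-0.091,0.177,0],[-0.12,0.174,0],[-0.149,0.164,0]]' --dr '[[0,0,0],[0,0,0],[0,0,0],[0,0,0],[0,0,0],[0,0,0],[0,0,0],[0,0,0],[0,0,0],[0,0,0]]' --gripper '[0,0,0,0,0,0,0,0,0,0]'

```text
clock: 19.23
eef_pos: [504.2, 15.6, 277.4]
eef_rot: [-3.141, -0.001, -0.521]
wrist_force: [0.6, 0.8, -0.9]
finger_gap: 15.8
finger_force: 50.0
```

carry_out --slide '[[-0.024,-0.016,0],[-0.044,-0.039,0],[-0.056,-0.066,0],[-0.062,-0.096,0],[-0.059,-0.125,0],[-0.049,-0.154,0],[-0.031,-0.178,0],[-0.008,-0.197,0],[0.018,-0.205,0],[0.027,-0.177,0]]' --dr '[[0,0,0],[0,0,0],[0,0,0],[0,0,0],[0,0,0],[0,0,0],[0,0,0],[0,0,0],[0,0,0],[0,0,0]]' --gripper '[0,0,0,0,0,0,0,0,0,0]'

```text
clock: 20.07
eef_pos: [512.6, -29.5, 276.8]
eef_rot: [3.141, 0.0, -0.522]
wrist_force: [0.0, -0.5, -0.5]
finger_gap: 15.6
finger_force: 50.0
```

carry_out --slide '[[0.009,0.029,0],[0.018,0.057,0],[0.038,0.062,0],[0.053,0.085,0],[0.04,0.111,0],[0.012,0.12,0],[-0.016,0.109,0],[-0.033,0.085,0],[-0.035,0.055,0],[-0.023,0.028,0]]' --dr '[[0,0,0],[0,0,0],[0,0,0],[0,0,0],[0,0,0],[0,0,0],[0,0,0],[0,0,0],[0,0,0],[0,0,0]]' --gripper '[0,0,0,0,0,0,0,0,0,0]'

```text
clock: 20.9
eef_pos: [505.5, -22.6, 277.5]
eef_rot: [-3.142, -0.0, -0.521]
wrist_force: [0.5, 0.9, -0.2]
finger_gap: 15.8
finger_force: 50.0
```

carry_out --slide '[[0.022,-0.019,0],[0.051,-0.028,0],[0.08,-0.025,0],[0.107,-0.011,0],[0.126,0.012,0],[0.137,0.04,0],[0.138,0.069,0],[0.13,0.098,0],[0.113,0.123,0],[0.09,0.141,0]]' --dr '[[0,0,0],[0,0,0],[0,0,0],[0,0,0],[0,0,0],[0,0,0],[0,0,0],[0,0,0],[0,0,0],[0,0,0]]' --gripper '[0,0,0,0,0,0,0,0,0,0]'

```text
clock: 21.73
eef_pos: [527.9, 14.8, 277.1]
eef_rot: [3.142, 0.0, -0.52]
wrist_force: [0.2, 1.0, -1.2]
finger_gap: 15.8
finger_force: 50.0
```

carry_out --slide '[[-0.029,0.01,0],[-0.058,0.009,0],[-0.087,0.001,0],[-0.112,-0.016,0],[-0.131,-0.039,0],[-0.143,-0.066,0],[-0.147,-0.096,0],[-0.142,-0.125,0],[-0.129,-0.152,0],[-0.108,-0.174,0]]' --dr '[[0,0,0],[0,0,0],[0,0,0],[0,0,0],[0,0,0],[0,0,0],[0,0,0],[0,0,0],[0,0,0],[0,0,0]]' --gripper '[0,0,0,0,0,0,0,0,0,0]'

```text
clock: 22.57
eef_pos: [501.9, -30.8, 277.2]
eef_rot: [-3.142, -0.0, -0.522]
wrist_force: [1.1, 1.2, -1.4]
finger_gap: 15.9
finger_force: 50.0
```

carry_out --slide '[[0.025,-0.015,0],[0.054,-0.023,0],[0.084,-0.022,0],[0.112,-0.012,0],[0.137,0.005,0],[0.155,0.028,0],[0.166,0.056,0],[0.169,0.086,0],[0.163,0.115,0],[0.149,0.142,0]]' --dr '[[0,0,0],[0,0,0],[0,0,0],[0,0,0],[0,0,0],[0,0,0],[0,0,0],[0,0,0],[0,0,0],[0,0,0]]' --gripper '[0,0,0,0,0,0,0,0,0,0]'

```text
clock: 23.4
eef_pos: [538.5, 6.8, 277.1]
eef_rot: [3.142, 0.0, -0.52]
wrist_force: [-0.5, 0.3, -0.2]
finger_gap: 15.4
finger_force: 50.0
```

```bash
python3 v.py wH
python3 - <<'E'
from h import *
im=cv2.imread('pics/wH.png'); s,_=snap('scene')
cv2.imwrite('pics/cr6.png',cv2.hconcat([cv2.resize(im[130:330,180:380],(400,400),interpolation=cv2.INTER_CUBIC),cv2.resize(s[170:270,210:310],(400,400),interpolation=cv2.INTER_CUBIC)[...,::-1]]))
E
```

```text
23.4 [538.5   6.8 277.1] [ 3.142  0.    -0.52 ]
```

View pics/cr6.png

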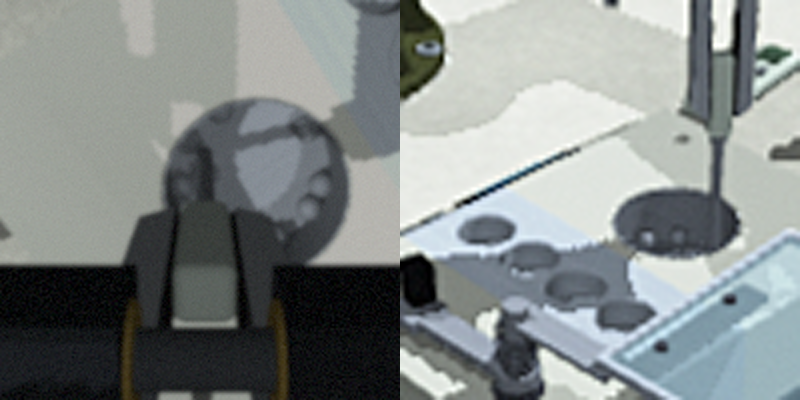

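The centre of the pan is clear and the beads are at the wall. I'll lift and measure the bead positions numerically.

carry_out --slide '[[0,0,0.1],[0,0,0.25],[0,0,0.424],[0,0,0.424],[-0.309,0.061,0.424],[-0.309,0.061,0.424],[-0.309,0.061,0.424],[-0.309,0.061,0.424],[-0.309,0.061,0.424]]' --dr '[[0,0,0],[0,0,0],[0,0,0],[0,0,0],[0,0,0],[0,0,0],[0,0,0],[0,0,0],[0,0,0]]' --gripper '[0,0,0,0,0,0,0,0,0]'

```text
clock: 24.25
eef_pos: [461.7, 20.9, 383.6]
eef_rot: [-3.141, -0.001, -0.521]
wrist_force: [0.0, -0.6, -1.1]
finger_gap: 15.9
finger_force: 50.0
```

```bash
python3 v.py wI
python3 - <<'E'
from h import *
a=cv2.imread('pics/wG.png'); b=cv2.imread('pics/wI.png')
f=lambda x:cv2.resize(x[98:188,236:326],(400,400),interpolation=cv2.INTER_CUBIC)
o=cv2.hconcat([f(a),f(b)]); cv2.imwrite('pics/cr7.png',cv2.convertScaleAbs(o,alpha=1.5))
E
```

```text
24.25 [461.7  20.9 383.6] [-3.141e+00 -1.000e-03 -5.210e-01]
```

View pics/cr7.png

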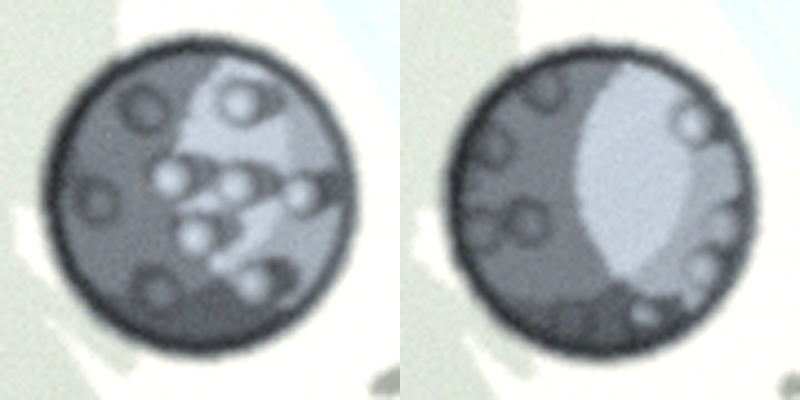

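wI shows one bead at (526,221) rolled back inward and several within about 8 mm of starting spots. I'll stir a second round, reversed and ending slower.

```bash
python3 -c "
from path import *
rows([(1,31,30,-.6),(31,31,30-216,-1.2),(31,3,30-216-432,-.5),(3,26,30-216-432-180,-1.8),(26,26.5,30-216-432-180-648,-1.4)],(517.74,-9.5),(517.8,-9.6),8.2)"
python3 - <<'E'
from h import *
for n in 'GI':
    g=cv2.cvtColor(cv2.imread(f'pics/w{n}.png'),cv2.COLOR_BGR2GRAY)[98:188,236:326]
    g=cv2.resize(cv2.createCLAHE(4,(4,4)).apply(g),None,fx=4,fy=4,interpolation=cv2.INTER_CUBIC)
    c=cv2.HoughCircles(g,cv2.HOUGH_GRADIENT,1,30,param1=80,param2=9,minRadius=16,maxRadius=24)
    print(n,None if c is None else np.round(c[0][:,:2]*4.444/4).astype(int).tolist())
E
```

```text
[[0.027, -0.006, 0], [0.032, -0.035, 0], [0.016, -0.061, 0], [-0.011, -0.075, 0], [-0.041, -0.076, 0], [-0.07, -0.067, 0], [-0.094, -0.048, 0], [-0.112, -0.024, 0], [-0.122, 0.005, 0], [-0.119, 0.035, 0]]
[[0.013, 0.028, 0], [0.031, 0.052, 0], [0.055, 0.071, 0], [0.083, 0.083, 0], [0.113, 0.088, 0], [0.143, 0.086, 0], [0.172, 0.077, 0], [0.198, 0.06, 0], [0.219, 0.038, 0], [0.234, 0.012, 0]]
[[0.008, -0.03, 0], [0.009, -0.06, 0], [0.002, -0.09, 0], [-0.012, -0.117, 0], [-0.032, -0.14, 0], [-0.057, -0.157, 0], [-0.086, -0.168, 0], [-0.116, -0.171, 0], [-0.146, -0.167, 0], [-0.174, -0.156, 0]]
[[-0.025, 0.018, 0], [-0.045, 0.041, 0], [-0.058, 0.068, 0], [-0.064, 0.098, 0], [-0.063, 0.128, 0], [-0.055, 0.158, 0], [-0.039, 0.184, 0], [-0.018, 0.206, 0], [0.008, 0.222, 0], [0.037, 0.23, 0]]
[[0.03, -0.007, 0], [0.056, -0.022, 0], [0.077, -0.045, 0], [0.089, -0.072, 0], [0.09, -0.103, 0], [0.077, -0.13, 0], [0.051, -0.144, 0], [0.024, -0.134, 0], [-0.002, -0.127, 0], [-0.001, -0.098, 0]]
[[0.025, 0.016, 0], [0.054, 0.01, 0], [0.073, -0.014, 0], [0.074, -0.044, 0], [0.06, -0.07, 0], [0.034,
[... 1069 characters left out ...]
], [89, 99], [204, 185], [192, 129], [131, 143], [114, 274], [193, 53], [275, 309], [303, 188], [255, 55], [87, 158], [295, 269], [228, 76], [255, 225], [158, 214], [268, 144], [357, 106], [357, 235], [139, 313], [271, 94], [51, 263], [391, 391], [77, 68], [396, 234], [325, 319], [245, 378]]
I [[117, 214], [83, 236], [282, 91], [37, 289], [85, 192], [317, 266], [282, 128], [315, 227], [179, 321], [257, 275], [245, 93], [318, 172], [101, 151], [318, 119], [192, 68], [285, 304], [365, 381], [217, 16], [67, 318], [136, 86], [224, 251], [258, 325], [309, 348], [218, 301], [226, 59], [19, 157], [268, 366], [191, 277], [93, 117], [61, 66], [399, 385], [37, 244], [366, 249], [148, 381], [259, 206]]
```

carry_out --slide '[[0.225,-0.122,0],[0.225,-0.122,0],[0.225,-0.122,-0.06],[0.225,-0.122,-0.16],[0.225,-0.122,-0.26],[0.225,-0.122,-0.34],[0.225,-0.122,-0.4],[0.225,-0.122,-0.424],[0.225,-0.122,-0.424]]' --dr '[[0,0,0],[0,0,0],[0,0,0],[0,0,0],[0,0,0],[0,0,0],[0,0,0],[0,0,0],[0,0,0]]' --gripper '[0,0,0,0,0,0,0,0,0]'

```text
clock: 25.05
eef_pos: [518.0, -9.7, 275.7]
eef_rot: [3.14, 0.002, -0.521]
wrist_force: [-1.0, -0.2, -0.9]
finger_gap: 15.7
finger_force: 50.0
```

Hough is unreliable here. Stirring again.

carry_out --slide '[[0.027,-0.006,0],[0.032,-0.035,0],[0.016,-0.061,0],[-0.011,-0.075,0],[-0.041,-0.076,0],[-0.07,-0.067,0],[-0.094,-0.048,0],[-0.112,-0.024,0],[-0.122,0.005,0],[-0.119,0.035,0]]' --dr '[[0,0,0],[0,0,0],[0,0,0],[0,0,0],[0,0,0],[0,0,0],[0,0,0],[0,0,0],[0,0,0],[0,0,0]]' --gripper '[0,0,0,0,0,0,0,0,0,0]'

```text
clock: 25.88
eef_pos: [488.1, -0.2, 277.8]
eef_rot: [-3.141, -0.003, -0.521]
wrist_force: [5.9, -3.1, -0.8]
finger_gap: 15.7
finger_force: 50.0
```

carry_out --slide '[[0.013,0.028,0],[0.031,0.052,0],[0.055,0.071,0],[0.083,0.083,0],[0.113,0.088,0],[0.143,0.086,0],[0.172,0.077,0],[0.198,0.06,0],[0.219,0.038,0],[0.234,0.012,0]]' --dr '[[0,0,0],[0,0,0],[0,0,0],[0,0,0],[0,0,0],[0,0,0],[0,0,0],[0,0,0],[0,0,0],[0,0,0]]' --gripper '[0,0,0,0,0,0,0,0,0,0]'

```text
clock: 26.72
eef_pos: [546.3, 2.0, 276.1]
eef_rot: [3.139, 0.004, -0.521]
wrist_force: [-7.1, -1.9, 0.5]
finger_gap: 15.8
finger_force: 50.0
```

carry_out --slide '[[0.008,-0.03,0],[0.009,-0.06,0],[0.002,-0.09,0],[-0.012,-0.117,0],[-0.032,-0.14,0],[-0.057,-0.157,0],[-0.086,-0.168,0],[-0.116,-0.171,0],[-0.146,-0.167,0],[-0.174,-0.156,0]]' --dr '[[0,0,0],[0,0,0],[0,0,0],[0,0,0],[0,0,0],[0,0,0],[0,0,0],[0,0,0],[0,0,0],[0,0,0]]' --gripper '[0,0,0,0,0,0,0,0,0,0]'

```text
clock: 27.55
eef_pos: [502.4, -36.8, 277.5]
eef_rot: [-3.141, -0.001, -0.521]
wrist_force: [8.2, 3.2, 0.2]
finger_gap: 15.9
finger_force: 50.0
```

carry_out --slide '[[-0.025,0.018,0],[-0.045,0.041,0],[-0.058,0.068,0],[-0.064,0.098,0],[-0.063,0.128,0],[-0.055,0.158,0],[-0.039,0.184,0],[-0.018,0.206,0],[0.008,0.222,0],[0.037,0.23,0]]' --dr '[[0,0,0],[0,0,0],[0,0,0],[0,0,0],[0,0,0],[0,0,0],[0,0,0],[0,0,0],[0,0,0],[0,0,0]]' --gripper '[0,0,0,0,0,0,0,0,0,0]'

```text
clock: 28.38
eef_pos: [512.8, 21.3, 276.9]
eef_rot: [3.141, 0.001, -0.521]
wrist_force: [0.1, 0.1, -0.2]
finger_gap: 15.5
finger_force: 50.0
```

carry_out --slide '[[0.03,-0.007,0],[0.056,-0.022,0],[0.077,-0.045,0],[0.089,-0.072,0],[0.09,-0.103,0],[0.077,-0.13,0],[0.051,-0.144,0],[0.024,-0.134,0],[-0.002,-0.127,0],[-0.001,-0.098,0]]' --dr '[[0,0,0],[0,0,0],[0,0,0],[0,0,0],[0,0,0],[0,0,0],[0,0,0],[0,0,0],[0,0,0],[0,0,0]]' --gripper '[0,0,0,0,0,0,0,0,0,0]'

```text
clock: 29.22
eef_pos: [510.8, -3.8, 277.5]
eef_rot: [3.142, -0.0, -0.522]
wrist_force: [0.9, -0.1, -0.3]
finger_gap: 15.6
finger_force: 50.0
```

carry_out --slide '[[0.025,0.016,0],[0.054,0.01,0],[0.073,-0.014,0],[0.074,-0.044,0],[0.06,-0.07,0],[0.034,-0.086,0],[0.004,-0.088,0],[-0.024,-0.076,0],[-0.045,-0.054,0],[-0.054,-0.025,0]]' --dr '[[0,0,0],[0,0,0],[0,0,0],[0,0,0],[0,0,0],[0,0,0],[0,0,0],[0,0,0],[0,0,0],[0,0,0]]' --gripper '[0,0,0,0,0,0,0,0,0,0]'

```text
clock: 30.05
eef_pos: [497.6, -9.5, 277.4]
eef_rot: [-3.141, -0.0, -0.521]
wrist_force: [-0.5, 0.8, -1.0]
finger_gap: 15.4
finger_force: 50.0
```

carry_out --slide '[[0.002,0.03,0],[0.015,0.058,0],[0.038,0.078,0],[0.066,0.09,0],[0.096,0.092,0],[0.125,0.083,0],[0.15,0.066,0],[0.169,0.042,0],[0.179,0.013,0],[0.18,-0.017,0]]' --dr '[[0,0,0],[0,0,0],[0,0,0],[0,0,0],[0,0,0],[0,0,0],[0,0,0],[0,0,0],[0,0,0],[0,0,0]]' --gripper '[0,0,0,0,0,0,0,0,0,0]'

```text
clock: 30.88
eef_pos: [543.8, -15.3, 276.9]
eef_rot: [3.141, 0.0, -0.521]
wrist_force: [-1.5, 2.9, -0.3]
finger_gap: 15.7
finger_force: 50.0
```

carry_out --slide '[[-0.01,-0.029,0],[-0.028,-0.054,0],[-0.052,-0.072,0],[-0.08,-0.083,0],[-0.111,-0.085,0],[-0.14,-0.079,0],[-0.167,-0.064,0],[-0.188,-0.042,0],[-0.202,-0.015,0],[-0.207,0.015,0]]' --dr '[[0,0,0],[0,0,0],[0,0,0],[0,0,0],[0,0,0],[0,0,0],[0,0,0],[0,0,0],[0,0,0],[0,0,0]]' --gripper '[0,0,0,0,0,0,0,0,0,0]'

```text
clock: 31.72
eef_pos: [491.2, -9.7, 277.3]
eef_rot: [3.142, -0.0, -0.521]
wrist_force: [-0.3, -1.1, -0.7]
finger_gap: 16.0
finger_force: 50.0
```

carry_out --slide '[[0.003,0.03,0],[0.015,0.058,0],[0.034,0.082,0],[0.059,0.098,0],[0.088,0.107,0],[0.119,0.108,0],[0.148,0.099,0],[0.174,0.083,0],[0.193,0.06,0],[0.206,0.032,0]]' --dr '[[0,0,0],[0,0,0],[0,0,0],[0,0,0],[0,0,0],[0,0,0],[0,0,0],[0,0,0],[0,0,0],[0,0,0]]' --gripper '[0,0,0,0,0,0,0,0,0,0]'

```text
clock: 32.55
eef_pos: [543.6, -3.2, 276.8]
eef_rot: [3.141, 0.001, -0.521]
wrist_force: [-6.5, 1.0, -0.3]
finger_gap: 15.6
finger_force: 50.0
```

carry_out --slide '[[0.004,-0.03,0],[-0.001,-0.06,0],[-0.015,-0.088,0],[-0.035,-0.11,0],[-0.061,-0.126,0],[-0.091,-0.134,0],[-0.121,-0.132,0],[-0.15,-0.123,0],[-0.175,-0.105,0],[-0.194,-0.081,0]]' --dr '[[0,0,0],[0,0,0],[0,0,0],[0,0,0],[0,0,0],[0,0,0],[0,0,0],[0,0,0],[0,0,0],[0,0,0]]' --gripper '[0,0,0,0,0,0,0,0,0,0]'

```text
clock: 33.38
eef_pos: [493.9, -22.4, 277.3]
eef_rot: [3.142, -0.0, -0.521]
wrist_force: [-0.1, -0.3, -0.0]
finger_gap: 15.6
finger_force: 50.0
```

carry_out --slide '[[0,0,0],[0,0,0.1],[0,0,0.25],[0,0,0.424],[0,0,0.424],[-0.133,0.175,0.424],[-0.133,0.175,0.424],[-0.133,0.175,0.424],[-0.133,0.175,0.424],[-0.133,0.175,0.424]]' --dr '[[0,0,0],[0,0,0],[0,0,0],[0,0,0],[0,0,0],[0,0,0],[0,0,0],[0,0,0],[0,0,0],[0,0,0]]' --gripper '[0,0,0,0,0,0,0,0,0,0]'

```text
clock: 34.22
eef_pos: [461.9, 20.8, 383.0]
eef_rot: [3.141, -0.0, -0.521]
wrist_force: [0.5, -0.4, -1.1]
finger_gap: 15.5
finger_force: 50.0
```

```bash
python3 v.py wJ
python3 - <<'E'
from h import *
import pickle
# aligned views of the pan at bead-centre height: left start, right now; 8 px/mm-grid check numerically for the middle
J,mJ=pickle.load(open('wJ.pkl','rb')); G,mG=pickle.load(open('wG.pkl','rb'))
c=np.array([517,-10.8]); s=3.5
def rect(im,m):
    yy,xx=np.mgrid[-50:50:1/s*1.0,-50:50:1/s]; 
    uv=np.array([[proj(m,[c[0]+x,c[1]-y,52]) for x,y in zip(a,b)] for a,b in zip(xx,yy)],np.float32)
    return cv2.remap(im,uv[...,0],uv[...,1],cv2.INTER_CUBIC)
a,b=rect(G,mG),rect(J,mJ)
for p in np.load('beads0.npy'):
    q=((p-c)*[1,-1]+50)*s
    for k in (a,b): cv2.circle(k,tuple(int(v) for v in q),int(8*s),(255,0,0),1)
o=cv2.resize(cv2.hconcat([a,b]),(800,400),interpolation=cv2.INTER_CUBIC)
cv2.imwrite('pics/cr8.png',cv2.convertScaleAbs(o[...,::-1],alpha=1.5))
E
```

```text
34.2167 [461.9  20.8 383. ] [ 3.141 -0.    -0.521]
```

View pics/cr8.png

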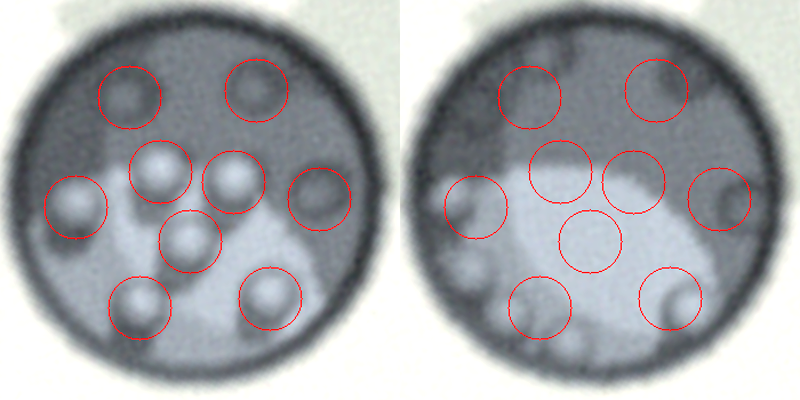

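The right half shows the pan centre clear and all beads near the wall. Those at about (740,200), (685,305), (453,200) and (685,80) lie close to starting spots, shown by the red circles. I can't tell which bead is which, so I'll nudge those four along the wall. First a numeric polar profile to pin down the bead angles.

```bash
cat > ring.py <<'E'
from h import *
import pickle,sys
im,m=pickle.load(open(sys.argv[1]+'.pkl','rb')); c=np.array([516.8,-10.8])
g=cv2.GaussianBlur(cv2.cvtColor(im,cv2.COLOR_RGB2GRAY),(0,0),.7).astype(np.float32)
for a in range(0,360,6):
    v=[]
    for r in (24,28,31,34,37,40):
        p=proj(m,[c[0]+r*np.cos(np.radians(a)),c[1]+r*np.sin(np.radians(a)),52]).astype(np.float32)
        v.append(int(cv2.getRectSubPix(g,(1,1),(float(p[0]),float(p[1])))[0,0]))
    print(a,*v,end=' | ' if a%24!=18 else '\n')
E
python3 ring.py wJ
```

```text
0 85 81 65 72 76 67 | 6 85 84 73 67 62 61 | 12 86 86 86 86 83 77 | 18 86 85 86 88 87 78
24 85 86 86 88 86 77 | 30 86 85 85 88 87 79 | 36 86 84 85 86 86 76 | 42 85 87 83 83 82 68
48 86 85 80 68 61 54 | 54 86 85 75 62 63 63 | 60 86 85 75 61 59 57 | 66 86 86 85 76 71 71
72 86 86 86 86 85 84 | 78 85 84 86 85 86 82 | 84 84 85 85 85 84 83 | 90 85 85 84 85 85 83
96 84 84 83 81 76 77 | 102 86 85 82 69 60 59 | 108 85 85 79 67 72 73 | 114 86 85 79 68 77 77
120 84 83 82 73 66 59 | 126 84 85 81 70 64 62 | 132 84 84 76 65 58 57 | 138 86 85 70 59 58 56
144 86 80 64 59 62 61 | 150 87 72 63 56 53 55 | 156 92 68 65 61 59 60 | 162 101 67 64 64 64 64
168 117 86 69 68 69 62 | 174 125 107 93 99 109 85 | 180 120 113 101 98 108 99 | 186 117 113 99 76 75 67
192 117 115 111 93 66 61 | 198 118 114 114 105 87 82 | 204 119 114 107 110 111 96 | 210 119 112 104 111 113 96
216 121 112 104 94 86 69 | 222 123 113 109 97 82 66 | 228 125 115 106 112 113 93 | 234 126 114 106 113 110 90
240 127 116 109 99 88 73 | 246 130 116 113 106 95 87 | 252 134 117 106 104 102 81 | 258 135 123 108 118 118 95
264 134 126 108 107 104 87 | 270 136 132 118 111 110 102 | 276 135 135 129 118 114 99 | 282 135 134 133 123 115 100
288 136 135 134 128 116 95 | 294 136 135 133 122 101 69 | 300 136 132 109 89 80 68 | 306 138 125 106 119 116 90
312 138 126 116 134 130 101 | 318 136 132 114 118 112 88 | 324 138 136 128 119 95 71 | 330 136 133 123 96 87 72
336 132 110 96 88 87 74 | 342 111 88 87 86 87 74 | 348 92 82 76 72 73 63 | 354 86 83 68 75 80 71
```

Run:
```python
import numpy as np
c=np.array([517.8,-9.6]); P=lambda r,a:c+r*np.array([np.cos(np.radians(a)),np.sin(np.radians(a))])
L=lambda r0,a0,r1,a1,n:[P(r0+(r1-r0)*t,a0+(a1-a0)*t) for t in np.linspace(0,1,n+1)[1:]]
ins=P(31,26); print('insert',np.round((ins-[461.49,21])/250,3)); base=np.array([461.49,21])+np.round((ins-[461.49,21])/250,3)*250
calls=[L(32,26,32,58,7)+L(32,58,32,64,3),
 L(32,64,15,50,3)+L(15,50,15,-24,3)+L(15,-24,32,-24,4),
 L(32,-24,32,2,6)+L(32,2,32,8,4),
 L(32,8,32,-24,4)+L(32,-24,32,-36,2)+L(32,-36,32,-52,4),
 L(32,-52,32,-58,4)+L(32,-58,15,-70,4),
 L(15,-70,15,-165,5)+L(15,-165,24,-165,3)+L(24,-165,27,-170,2),
 L(27,-170,33,-174,5)+L(33,-174,33,-176,5)]
for q in calls:
    R=np.round((np.array(q)-base)/250,3); base=base+R[-1]*250; print(len(q),'['+', '.join('[%g, %g, 0]'%tuple(x) for x in R)+']')
print(base)
```

```text
insert [ 0.337 -0.068]
10 [[-0.002, 0.011, 0], [-0.007, 0.019, 0], [-0.013, 0.027, 0], [-0.02, 0.035, 0], [-0.028, 0.042, 0], [-0.035, 0.048, 0], [-0.044, 0.054, 0], [-0.048, 0.056, 0], [-0.052, 0.059, 0], [-0.056, 0.061, 0]]
10 [[-0.002, -0.025, 0], [-0.008, -0.048, 0], [-0.017, -0.069, 0], [-0.002, -0.09, 0], [0.004, -0.115, 0], [-0.001, -0.14, 0], [0.015, -0.147, 0], [0.03, -0.154, 0], [0.046, -0.161, 0], [0.061, -0.167, 0]]
10 [[0.004, 0.009, 0], [0.007, 0.018, 0], [0.009, 0.027, 0], [0.01, 0.037, 0], [0.011, 0.046, 0], [0.011, 0.056, 0], [0.011, 0.059, 0], [0.011, 0.063, 0], [0.01, 0.066, 0], [0.01, 0.069, 0]]
10 [[0.001, -0.017, 0], [-0, -0.035, 0], [-0.004, -0.053, 0], [-0.01, -0.069, 0], [-0.016, -0.081, 0], [-0.023, -0.093, 0], [-0.029, -0.1, 0], [-0.035, -0.106, 0], [-0.041, -0.113, 0], [-0.048, -0.118, 0]]
8 [[-0.003, -0.002, 0], [-0.005, -0.004, 0], [-0.008, -0.006, 0], [-0.011, -0.008, 0], [-0.025, 0.004, 0], [-0.038, 0.016, 0], [-0.049, 0.03, 0], [-0.058, 0.044, 0]]
10 [[-0.02, -0.003, 0], [-0.039, -0, 0], [-0.057, 0.009, 0], [-0.071, 0.023, 0], [-0.079, 0.041, 0], [-0.09, 0.038, 0], [-0.102, 0.035, 0], [-0.113, 0.032, 0], [-0.12, 0.035, 0], [-0.127, 0.038, 0]]
10 [[-0.005, 0.001, 0], [-0.01, 0.001, 0], [-0.015, 0.002, 0], [-0.02, 0.004, 0], [-0.025, 0.005, 0], [-0.025, 0.006, 0], [-0.025, 0.007, 0], [-0.025, 0.008, 0], [-0.025, 0.008, 0], [-0.025, 0.009, 0]]
[484.99 -12.  ]
```

carry_out --slide '[[0.337,-0.068,0],[0.337,-0.068,0],[0.337,-0.068,0],[0.337,-0.068,-0.1],[0.337,-0.068,-0.2],[0.337,-0.068,-0.3],[0.337,-0.068,-0.38],[0.337,-0.068,-0.41],[0.337,-0.068,-0.424],[0.337,-0.068,-0.424]]' --dr '[[0,0,0],[0,0,0],[0,0,0],[0,0,0],[0,0,0],[0,0,0],[0,0,0],[0,0,0],[0,0,0],[0,0,0]]' --gripper '[0,0,0,0,0,0,0,0,0,0]'

```text
clock: 35.1
eef_pos: [546.0, 3.7, 277.2]
eef_rot: [3.141, 0.0, -0.521]
wrist_force: [0.3, 0.1, -0.5]
finger_gap: 16.0
finger_force: 50.0
```

carry_out --slide '[[-0.002,0.011,0],[-0.007,0.019,0],[-0.013,0.027,0],[-0.02,0.035,0],[-0.028,0.042,0],[-0.035,0.048,0],[-0.044,0.054,0],[-0.048,0.056,0],[-0.052,0.059,0],[-0.056,0.061,0]]' --dr '[[0,0,0],[0,0,0],[0,0,0],[0,0,0],[0,0,0],[0,0,0],[0,0,0],[0,0,0],[0,0,0],[0,0,0]]' --gripper '[0,0,0,0,0,0,0,0,0,0]'

```text
clock: 35.93
eef_pos: [531.5, 19.5, 277.2]
eef_rot: [-3.141, 0.0, -0.521]
wrist_force: [-0.1, 0.9, -0.1]
finger_gap: 15.8
finger_force: 50.0
```

carry_out --slide '[[-0.002,-0.025,0],[-0.008,-0.048,0],[-0.017,-0.069,0],[-0.002,-0.09,0],[0.004,-0.115,0],[-0.001,-0.14,0],[0.015,-0.147,0],[0.03,-0.154,0],[0.046,-0.161,0],[0.061,-0.167,0]]' --dr '[[0,0,0],[0,0,0],[0,0,0],[0,0,0],[0,0,0],[0,0,0],[0,0,0],[0,0,0],[0,0,0],[0,0,0]]' --gripper '[0,0,0,0,0,0,0,0,0,0]'

```text
clock: 36.77
eef_pos: [547.5, -22.6, 277.1]
eef_rot: [-3.142, 0.0, -0.521]
wrist_force: [0.3, -0.0, -0.9]
finger_gap: 15.7
finger_force: 50.0
```

carry_out --slide '[[0.004,0.009,0],[0.007,0.018,0],[0.009,0.027,0],[0.01,0.037,0],[0.011,0.046,0],[0.011,0.056,0],[0.011,0.059,0],[0.011,0.063,0],[0.01,0.066,0],[0.01,0.069,0]]' --dr '[[0,0,0],[0,0,0],[0,0,0],[0,0,0],[0,0,0],[0,0,0],[0,0,0],[0,0,0],[0,0,0],[0,0,0]]' --gripper '[0,0,0,0,0,0,0,0,0,0]'

```text
clock: 37.6
eef_pos: [549.4, -5.2, 277.1]
eef_rot: [3.142, 0.0, -0.521]
wrist_force: [0.4, -0.9, -1.0]
finger_gap: 15.6
finger_force: 50.0
```

carry_out --slide '[[0.001,-0.017,0],[0,-0.035,0],[-0.004,-0.053,0],[-0.01,-0.069,0],[-0.016,-0.081,0],[-0.023,-0.093,0],[-0.029,-0.1,0],[-0.035,-0.106,0],[-0.041,-0.113,0],[-0.048,-0.118,0]]' --dr '[[0,0,0],[0,0,0],[0,0,0],[0,0,0],[0,0,0],[0,0,0],[0,0,0],[0,0,0],[0,0,0],[0,0,0]]' --gripper '[0,0,0,0,0,0,0,0,0,0]'

```text
clock: 38.43
eef_pos: [537.3, -34.9, 277.2]
eef_rot: [-3.142, -0.0, -0.521]
wrist_force: [0.6, 0.1, -0.3]
finger_gap: 15.9
finger_force: 50.0
```

carry_out --slide '[[-0.003,-0.002,0],[-0.005,-0.004,0],[-0.008,-0.006,0],[-0.011,-0.008,0],[-0.025,0.004,0],[-0.038,0.016,0],[-0.049,0.03,0],[-0.058,0.044,0]]' --dr '[[0,0,0],[0,0,0],[0,0,0],[0,0,0],[0,0,0],[0,0,0],[0,0,0],[0,0,0]]' --gripper '[0,0,0,0,0,0,0,0]'

```text
clock: 39.1
eef_pos: [522.6, -23.3, 277.2]
eef_rot: [-3.142, -0.0, -0.521]
wrist_force: [1.0, -0.7, -0.0]
finger_gap: 15.7
finger_force: 50.0
```

carry_out --slide '[[-0.02,-0.003,0],[-0.039,0,0],[-0.057,0.009,0],[-0.071,0.023,0],[-0.079,0.041,0],[-0.09,0.038,0],[-0.102,0.035,0],[-0.113,0.032,0],[-0.12,0.035,0],[-0.127,0.038,0]]' --dr '[[0,0,0],[0,0,0],[0,0,0],[0,0,0],[0,0,0],[0,0,0],[0,0,0],[0,0,0],[0,0,0],[0,0,0]]' --gripper '[0,0,0,0,0,0,0,0,0,0]'

```text
clock: 39.93
eef_pos: [491.0, -14.4, 277.1]
eef_rot: [-3.142, 0.0, -0.521]
wrist_force: [-0.4, -1.1, -1.1]
finger_gap: 15.7
finger_force: 50.0
```

carry_out --slide '[[-0.005,0.001,0],[-0.01,0.001,0],[-0.015,0.002,0],[-0.02,0.004,0],[-0.025,0.005,0],[-0.025,0.006,0],[-0.025,0.007,0],[-0.025,0.008,0],[-0.025,0.008,0],[-0.025,0.009,0]]' --dr '[[0,0,0],[0,0,0],[0,0,0],[0,0,0],[0,0,0],[0,0,0],[0,0,0],[0,0,0],[0,0,0],[0,0,0]]' --gripper '[0,0,0,0,0,0,0,0,0,0]'

```text
clock: 40.77
eef_pos: [485.7, -12.2, 277.7]
eef_rot: [-3.14, -0.003, -0.521]
wrist_force: [5.3, -1.6, -1.6]
finger_gap: 15.8
finger_force: 50.0
```

carry_out --slide '[[0,0,0],[0,0,0.1],[0,0,0.25],[0,0,0.424],[0,0,0.424],[-0.094,0.132,0.424],[-0.094,0.132,0.424],[-0.094,0.132,0.424],[-0.094,0.132,0.424]]' --dr '[[0,0,0],[0,0,0],[0,0,0],[0,0,0],[0,0,0],[0,0,0],[0,0,0],[0,0,0],[0,0,0]]' --gripper '[0,0,0,0,0,0,0,0,0]'

```text
clock: 41.52
eef_pos: [461.5, 21.0, 383.1]
eef_rot: [3.141, -0.0, -0.52]
wrist_force: [0.4, -0.3, -0.7]
finger_gap: 15.9
finger_force: 50.0
```

```bash
python3 v.py wK; python3 ring.py wK
```

```text
41.5167 [461.5  21.  383.1] [ 3.141 -0.    -0.52 ]
0 86 87 88 89 87 77 | 6 86 86 87 89 87 80 | 12 85 87 84 78 74 68 | 18 85 85 74 71 78 70
24 86 84 74 71 78 73 | 30 87 84 81 68 66 57 | 36 86 85 84 85 82 74 | 42 86 85 85 85 83 69
48 86 87 86 84 78 65 | 54 87 86 85 84 76 63 | 60 88 87 86 85 84 79 | 66 88 87 85 80 68 64
72 86 85 79 70 71 70 | 78 85 85 77 71 81 79 | 84 86 86 82 72 73 70 | 90 84 85 85 82 80 80
96 86 85 86 82 76 76 | 102 85 85 83 69 63 59 | 108 85 86 81 68 72 76 | 114 85 83 81 70 76 77
120 84 84 84 75 66 62 | 126 84 86 82 69 64 63 | 132 86 85 77 64 59 57 | 138 86 83 69 61 59 57
144 87 79 63 58 63 62 | 150 87 71 63 59 57 54 | 156 89 68 63 61 57 54 | 162 100 68 64 67 65 56
168 118 87 69 77 84 65 | 174 125 109 93 71 66 57 | 180 121 114 112 85 65 62 | 186 119 116 117 106 93 93
192 118 114 116 116 114 114 | 198 116 116 114 113 109 106 | 204 120 113 109 112 112 95 | 210 123 113 106 112 114 96
216 123 113 105 95 87 70 | 222 123 114 109 99 84 69 | 228 126 114 105 112 113 94 | 234 125 115 108 113 111 91
240 127 116 107 97 83 73 | 246 132 117 115 104 93 92 | 252 134 119 106 106 101 81 | 258 137 122 109 119 119 96
264 135 127 112 109 103 85 | 270 135 133 120 110 106 95 | 276 136 136 119 94 80 64 | 282 134 130 111 118 111 82
288 135 129 118 134 132 99 | 294 136 132 118 116 112 91 | 300 137 137 132 124 123 107 | 306 138 139 138 137 137 112
312 139 138 137 138 136 110 | 318 138 137 137 136 134 108 | 324 138 138 135 129 113 85 | 330 138 134 124 100 89 77
336 134 112 95 88 88 78 | 342 116 90 86 89 89 74 | 348 96 86 86 88 89 74 | 354 87 87 87 89 88 75
```

The bead angles are now about 21, 78, 110, 144, 166, 207, 231, 260 and 287°. All are clear of the starting spots, and the middle is empty. Before returning the rod I'll check that it hasn't tilted in the grip.

Run:
```python
from h import *
G=cv2.imread('pics/wG.png',0);K=cv2.imread('pics/wK.png',0)
for n,(x0,y0,x1,y1) in dict(tip=(272,200,292,222),handle=(264,232,300,262)).items():
    r=cv2.matchTemplate(K[y0-12:y1+12,x0-12:x1+12],G[y0:y1,x0:x1],cv2.TM_CCOEFF_NORMED); _,v,_,l=cv2.minMaxLoc(r); print(n,v,l[0]-12,l[1]-12)
```

```text
tip 0.9957820773124695 0 -2
handle 0.9818413257598877 0 0
```

carry_out --slide '[[-0.05,-0.748,0],[-0.05,-0.748,0],[-0.05,-0.748,0],[-0.05,-0.748,0],[-0.05,-0.748,0],[-0.05,-0.748,0]]' --dr '[[0,0,0],[0,0,0],[0,0,0],[0,0,0],[0,0,0],[0,0,0]]' --gripper '[0,0,0,0,0,0]'

```text
clock: 42.07
eef_pos: [448.5, -170.1, 382.4]
eef_rot: [3.141, 0.001, -0.526]
wrist_force: [0.4, 0.4, -1.2]
finger_gap: 15.9
finger_force: 50.0
```

carry_out --slide '[[-0.05,-0.748,0],[-0.05,-0.748,0],[-0.05,-0.748,0],[-0.05,-0.748,0],[-0.05,-0.748,0],[-0.05,-0.748,0],[-0.05,-0.748,0]]' --dr '[[0,0,0],[0,0,0],[0,0,0],[0,0,0],[0,0,0],[0,0,0],[0,0,0]]' --gripper '[0,0,0,0,0,0,0]'

```text
clock: 42.65
eef_pos: [436.4, -353.8, 382.2]
eef_rot: [-3.141, 0.001, -0.523]
wrist_force: [-0.5, 0.3, -0.8]
finger_gap: 15.9
finger_force: 50.0
```

```bash
python3 v.py wL
python3 - <<'E'
from h import *
s=read_state();print(s['eef_pos'])
G=cv2.imread('pics/wK.png',0)
m=camera_model('wrist'); print('expected tip px',proj(m,[436.5,-353,383-228]),'hole px',proj(m,[436.6,-353,80]))
K=cv2.imread('pics/wL.png',0)
for v in range(196,222,2): print(v,K[v,268:298:2].tolist())
E
```

```text
42.65 [ 436.4 -353.8  382.2] [-3.141e+00  1.000e-03 -5.230e-01]
[ 436.61598714 -352.86560148  382.63235778]
expected tip px [281.17159665 204.26368891] hole px [281.22268286 192.17654308]
196 [113, 110, 110, 114, 98, 62, 30, 36, 54, 88, 113, 114, 110, 114, 112]
198 [113, 112, 114, 117, 113, 104, 77, 72, 96, 110, 112, 111, 117, 118, 112]
200 [113, 113, 111, 111, 117, 102, 76, 57, 76, 108, 113, 113, 113, 112, 114]
202 [112, 113, 114, 112, 112, 101, 58, 44, 56, 101, 113, 114, 113, 116, 112]
204 [112, 116, 115, 114, 116, 92, 59, 41, 45, 93, 113, 113, 113, 115, 114]
206 [113, 111, 114, 113, 111, 91, 52, 45, 39, 87, 112, 109, 111, 110, 111]
208 [115, 116, 114, 112, 112, 89, 54, 46, 44, 90, 112, 113, 114, 115, 115]
210 [112, 114, 113, 110, 110, 86, 54, 42, 46, 85, 109, 113, 116, 113, 116]
212 [115, 113, 117, 114, 110, 83, 50, 44, 43, 76, 109, 112, 113, 114, 116]
214 [110, 111, 113, 109, 109, 79, 50, 39, 38, 72, 112, 109, 116, 111, 113]
216 [117, 114, 118, 130, 127, 84, 47, 40, 44, 87, 145, 155, 154, 159, 160]
218 [126, 128, 129, 166, 175, 101, 52, 45, 43, 103, 184, 187, 191, 189, 189]
220 [130, 129, 129, 177, 181, 102, 50, 40, 39, 101, 179, 191, 189, 191, 194]
```

The tip is within about 1 mm of expected, and the hole is where predicted. Inserting the rod.

carry_out --slide '[[0,0,-0.1],[0,0,-0.2],[0,0,-0.28],[0,0,-0.33],[0,0,-0.38],[0,0,-0.43],[0,0,-0.48],[0,0,-0.53],[0,0,-0.56],[0,0,-0.576]]' --dr '[[0,0,0],[0,0,0],[0,0,0],[0,0,0],[0,0,0],[0,0,0],[0,0,0],[0,0,0],[0,0,0],[0,0,0]]' --gripper '[0,0,0,0,0,0,0,0,0,0]'

```text
clock: 43.53
eef_pos: [436.8, -352.0, 238.5]
eef_rot: [-3.141, 0.001, -0.52]
wrist_force: [-1.9, 2.3, 28.7]
finger_gap: 15.8
finger_force: 50.0
```

carry_out --slide '[[0,0,0],[0,0,0],[0,0,0]]' --dr '[[0,0,0],[0,0,0],[0,0,0]]' --gripper '[0,0,0]'

```text
clock: 43.78
eef_pos: [436.7, -352.8, 239.7]
eef_rot: [3.141, -0.001, -0.521]
wrist_force: [-0.2, 0.3, 0.1]
finger_gap: 15.6
finger_force: 50.0
```

The rod is back in its stand, with no residual force. Releasing it and going to look at the vials.

carry_out --slide '[[0,0,0],[0,0,0],[0,0,0],[0,0,0],[0,0,0.08],[0,0,0.2],[0,0,0.36],[0,0,0.36]]' --dr '[[0,0,0],[0,0,0],[0,0,0],[0,0,0],[0,0,0],[0,0,0],[0,0,0],[0,0,0]]' --gripper '[50,50,50,50,50,50,50,50]'

```text
clock: 44.45
eef_pos: [437.3, -353.7, 336.6]
eef_rot: [3.139, -0.01, -0.521]
wrist_force: [0.7, -0.3, 1.0]
finger_gap: 47.2
finger_force: 0.0
```

carry_out --slide '[[-0.089,0.857,0],[-0.089,0.857,0],[-0.089,0.857,0],[-0.089,0.857,0],[-0.089,0.857,0],[-0.089,0.857,0]]' --dr '[[0,0,0.0944],[0,0,0.0944],[0,0,0.0944],[0,0,0.0944],[0,0,0.0944],[0,0,0.0944]]' --gripper '[60,60,60,60,60,60]'

```text
clock: 44.95
eef_pos: [413.4, -134.7, 329.5]
eef_rot: [-3.141, -0.001, 0.081]
wrist_force: [0.3, -0.1, 0.2]
finger_gap: 56.3
finger_force: 0.0
```

carry_out --slide '[[-0.089,0.857,0],[-0.089,0.857,0],[-0.089,0.857,0],[-0.089,0.857,0],[-0.089,0.857,0],[-0.089,0.857,0]]' --dr '[[0,0,0],[0,0,0],[0,0,0],[0,0,0],[0,0,0],[0,0,0]]' --gripper '[60,60,60,60,60,60]'

```text
clock: 45.45
eef_pos: [391.2, 79.6, 329.4]
eef_rot: [-3.141, -0.001, 0.076]
wrist_force: [0.0, -0.2, 0.0]
finger_gap: 56.6
finger_force: 0.0
```

carry_out --slide '[[-0.089,0.857,0],[-0.089,0.857,0],[-0.089,0.857,0],[-0.089,0.857,0],[-0.089,0.857,0],[-0.089,0.857,0],[-0.089,0.857,0]]' --dr '[[0,0,0],[0,0,0],[0,0,0],[0,0,0],[0,0,0],[0,0,0],[0,0,0]]' --gripper '[60,60,60,60,60,60,60]'

```text
clock: 46.03
eef_pos: [369.6, 291.2, 328.7]
eef_rot: [3.141, 0.001, 0.075]
wrist_force: [0.0, -0.3, -0.8]
finger_gap: 56.2
finger_force: 0.0
```

```bash
cat > vi.py <<'E'
from h import *
import pickle,sys
n=sys.argv[1]; im,m=pickle.load(open(n+'.pkl','rb'))
print(read_state()['eef_pos'])
hsv=cv2.cvtColor(im,cv2.COLOR_RGB2HSV); H,S,V=cv2.split(hsv)
lim=int(sys.argv[2]) if len(sys.argv)>2 else 225
def blobs(k,name,zs,mn=60):
    k=k.astype(np.uint8).copy(); k[lim:]=0
    nn,l,st,c=cv2.connectedComponentsWithStats(k)
    for i in range(1,nn):
        if st[i,4]>mn: print(name,st[i].tolist(),np.round(c[i],1),[np.round(plane(m,*c[i],z),1).tolist()[:2] for z in zs])
blobs((H<18)&(S>110)&(V>35),'amber',(17,25))
blobs((V>185)&(S<25),'white',(75,42),150)
blobs((H>125)&(H<160)&(S>90),'purple',(40,))
# vial caps: grey darker than the counter, next to amber
blobs((V<110)&(V>40)&(S<70),'greycap',(50,),100)
E
python3 v.py wM; python3 vi.py wM
```

```text
46.0333 [369.6 291.2 328.7] [3.141e+00 1.000e-03 7.500e-02]
[369.87951183 289.7799683  328.75145493]
purple [352, 0, 48, 51, 1638] [375.3  24.1] [[571.3, 199.5]]
greycap [0, 0, 195, 225, 8047] [90.  54.8] [[515.0, 518.8]]
greycap [425, 0, 63, 225, 7375] [457.4 103.9] [[492.3, 94.9]]
greycap [351, 19, 53, 39, 279] [379.4  42.2] [[549.6, 195.2]]
greycap [397, 42, 17, 23, 115] [405.9  52.3] [[541.8, 164.0]]
greycap [538, 51, 22, 42, 337] [549.7  69. ] [[542.2, -9.8]]
greycap [0, 70, 76, 155, 9298] [ 31.1 147.4] [[406.7, 598.9]]
greycap [247, 82, 41, 36, 887] [270.1 100.5] [[478.1, 311.8]]
greycap [304, 86, 67, 35, 1148] [339.1 105.6] [[478.5, 232.6]]
greycap [538, 94, 22, 35, 207] [551.  115.4] [[490.9, -24.2]]
greycap [236, 112, 53, 36, 1138] [261.2 130.5] [[444.0, 319.9]]
greycap [299, 153, 49, 32, 976] [323.2 170. ] [[403.8, 243.3]]
greycap [509, 203, 51, 22, 199] [533.9 213.9] [[369.7, -33.5]]
```

Run:
```python
from h import *
import pickle
im,m=pickle.load(open('wM.pkl','rb'))
for n,X in dict(v1=(424,343,50),v2=(408,257,50),bot=(498,255,75),pot=(494,338,42)).items():
    u=proj(m,X); x,y=np.round(u).astype(int); print(n,u)
    for dy in range(-20,21,4): print(' '.join('%d,%d,%d'%tuple(im[min(max(y+dy,0),419),x+dx]) for dx in range(-20,21,5)))
```

```text
v1 [240.67990741 146.5393128 ]
166,163,159 164,163,159 163,162,158 91,95,95 80,86,88 81,86,88 77,88,88 71,79,81 45,37,24
161,163,158 164,163,157 163,164,159 137,137,133 77,84,85 80,85,86 78,82,85 58,63,64 50,43,35
166,164,159 165,165,158 163,161,158 161,162,156 78,77,72 79,83,86 68,71,72 47,29,22 70,70,70
164,163,158 166,167,161 165,163,156 165,164,159 158,157,151 107,99,92 60,51,46 71,71,67 81,81,77
163,165,158 163,162,157 161,159,155 163,162,156 164,163,157 167,165,160 161,160,156 136,139,132 89,88,86
164,162,158 165,163,158 164,165,159 161,159,156 166,165,159 162,163,156 163,161,156 149,151,142 148,152,143
163,161,159 162,163,155 166,164,160 161,161,158 163,160,157 165,164,160 164,165,160 158,158,152 146,149,140
162,162,156 166,164,161 163,163,158 164,163,157 164,163,157 164,165,159 162,161,157 164,163,158 153,157,148
163,164,157 167,164,160 164,165,158 160,157,154 163,161,158 163,160,157 166,164,159 162,161,155 149,151,144
161,163,157 163,163,158 166,163,160 164,162,159 164,163,158 165,164,159 165,162,159 165,165,160 156,156,149
166,165,160 163,164,160 164,162,160 160,161,156 166
[... 2796 characters left out ...]
161,153 153,166,156 148,163,155 150,160,156 150,163,155 150,161,153 149,156,151 135,139,131 141,142,134
152,164,157 149,159,152 149,157,153 147,158,150 151,161,153 149,161,154 145,156,150 81,84,79 73,76,72
150,160,151 154,166,156 153,164,156 155,164,158 151,162,155 151,162,154 144,155,148 83,84,79 80,84,77
152,164,155 149,160,155 150,160,156 150,160,151 151,161,156 151,162,156 121,131,123 77,81,75 81,82,79
143,150,145 150,163,156 151,164,156 150,162,153 150,162,155 148,160,153 77,81,76 78,80,75 79,80,77
149,151,144 141,154,145 151,164,155 152,164,156 149,162,152 103,113,109 80,81,76 78,82,76 81,82,78
147,150,140 138,140,131 128,131,124 111,116,111 80,80,75 76,81,76 81,87,79 79,79,76 82,81,78
```

```bash
cat > vi.py <<'E'
from h import *
import pickle,sys
n=sys.argv[1]; im,m=pickle.load(open(n+'.pkl','rb'))
f=cv2.GaussianBlur(im,(0,0),1).astype(int); R,G,B=f[...,0],f[...,1],f[...,2]
lim=int(sys.argv[2]) if len(sys.argv)>2 else 225
def blobs(k,name,z,mn,mx):
    k=k.astype(np.uint8).copy(); k[lim:]=0; k=cv2.morphologyEx(k,cv2.MORPH_OPEN,np.ones((3,3)))
    nn,l,st,c=cv2.connectedComponentsWithStats(k)
    for i in range(1,nn):
        if not mn<st[i,4]<mx: continue
        cs,_=cv2.findContours((l==i).astype(np.uint8),0,1); (x,y),r=cv2.minEnclosingCircle(cs[0])
        p=plane(m,x+.0,y,z)
        if p[1]<130: continue
        e=plane(m,x+r,y,z); print(name,st[i,:5].tolist(),np.round((x,y),1),np.round(p[:2],1),'r',round(float(np.linalg.norm(e-p)),1))
blobs((B-R>2)&(B<98),'cap',50,80,900)
blobs((G-R>7)&(G>143),'white75',75,100,2500)
blobs((G-R>7)&(G>143),'white42',42,100,2500)
E
python3 vi.py wM
```

```text
cap [20, 10, 18, 17, 173] [28.  18.5] [551.3 590.8] r 13.3
cap [237, 114, 21, 22, 371] [246.8 124.8] [449.3 337. ] r 12.9
cap [304, 158, 22, 22, 366] [314.2 168.3] [404.9 254.2] r 13.2
white75 [227, 68, 33, 36, 961] [242.2  85.4] [488.2 341. ] r 19.1
white75 [307, 69, 29, 27, 507] [322.   82.8] [497.  257.4] r 16.8
white42 [227, 68, 33, 36, 961] [242.2  85.4] [493.4 345.5] r 21.0
white42 [307, 69, 29, 27, 507] [322.   82.8] [503.1 253.7] r 18.4
```

v1 has been knocked from (424,343) to about (449,337). I'll take one nearer view for height triangulation.

carry_out --slide '[[-0.08,-0.08,-0.28],[-0.08,-0.08,-0.28],[-0.08,-0.08,-0.28],[-0.08,-0.08,-0.28],[-0.08,-0.08,-0.28]]' --dr '[[0,0,0],[0,0,0],[0,0,0],[0,0,0],[0,0,0]]' --gripper '[58,58,58,58,58]'

```text
clock: 46.5
eef_pos: [351.1, 269.6, 261.3]
eef_rot: [-3.14, -0.003, 0.071]
wrist_force: [0.3, 0.6, 0.8]
finger_gap: 54.5
finger_force: 0.0
```

```bash
python3 v.py wN; sed -i 's/,80,900)/,80,2000)/' vi.py; python3 vi.py wN
```

```text
46.5 [351.1 269.6 261.3] [-3.14e+00 -3.00e-03  7.10e-02]
cap [349, 0, 35, 12, 326] [366.   1.] [543. 208.] r 15.2
cap [0, 55, 29, 99, 1172] [  5.  104.1] [435.4 544.7] r 51.0
cap [203, 87, 28, 28, 621] [217.2 100.2] [449.3 336.4] r 13.7
cap [0, 137, 19, 49, 385] [  8.5 161. ] [380.2 547.4] r 27.0
cap [288, 142, 27, 26, 552] [301.2 154.3] [405.  254.3] r 12.9
white75 [290, 26, 35, 34, 676] [307.3  45.5] [494.7 258.2] r 16.3
white75 [191, 29, 41, 46, 1509] [210.7  51.4] [485.  337.6] r 18.9
white42 [290, 26, 35, 34, 676] [307.3  45.5] [504.4 256.3] r 18.3
white42 [191, 29, 41, 46, 1509] [210.7  51.4] [493.4 345.4] r 21.3
```

Both views agree at cap height 50: v1 (449.3,336.6) and v2 (405,254.3). Grasping v2.

carry_out --slide '[[0.221,-0.062,0],[0.221,-0.062,0],[0.221,-0.062,-0.12],[0.221,-0.062,-0.25],[0.221,-0.062,-0.38],[0.221,-0.062,-0.48],[0.221,-0.062,-0.54],[0.221,-0.062,-0.552],[0.221,-0.062,-0.552]]' --dr '[[0,0,0],[0,0,0],[0,0,0],[0,0,0],[0,0,0],[0,0,0],[0,0,0],[0,0,0],[0,0,0]]' --gripper '[58,58,58,58,58,58,58,58,58]'

```text
clock: 47.3
eef_pos: [405.8, 254.5, 121.7]
eef_rot: [-3.141, -0.0, 0.072]
wrist_force: [0.3, -0.9, 0.0]
finger_gap: 54.1
finger_force: 0.0
```

carry_out --slide '[[0,0,0],[0,0,0],[0,0,0],[0,0,0],[0,0,0],[0,0,0]]' --dr '[[0,0,0],[0,0,0],[0,0,0],[0,0,0],[0,0,0],[0,0,0]]' --gripper '[0,0,0,0,0,0]' --newtons 20

```text
clock: 47.8
eef_pos: [405.4, 254.5, 122.1]
eef_rot: [-3.141, -0.002, 0.072]
wrist_force: [-2.0, -0.5, 8.0]
finger_gap: 31.1
finger_force: 20.0
```

A gap of 31 mm and +8 N means the pads sit on the shoulder between cap and body. I'll reopen, rise 4 mm, and grip the cap.

carry_out --slide '[[0,0,0],[0,0,0],[0,0,0],[0,0,0.016],[0,0,0.016]]' --dr '[[0,0,0],[0,0,0],[0,0,0],[0,0,0],[0,0,0]]' --gripper '[50,50,50,50,50]'

```text
clock: 48.22
eef_pos: [405.1, 254.3, 125.7]
eef_rot: [-3.141, -0.0, 0.072]
wrist_force: [0.6, 0.6, -0.0]
finger_gap: 47.3
finger_force: 0.0
```

carry_out --slide '[[0,0,0],[0,0,0],[0,0,0],[0,0,0],[0,0,0],[0,0,0]]' --dr '[[0,0,0],[0,0,0],[0,0,0],[0,0,0],[0,0,0],[0,0,0]]' --gripper '[0,0,0,0,0,0]' --newtons 20

```text
clock: 48.72
eef_pos: [405.0, 254.2, 125.1]
eef_rot: [3.142, 0.0, 0.072]
wrist_force: [-0.6, 0.4, -0.6]
finger_gap: 28.7
finger_force: 17.1
```

Run:
```python
from h import *
import pickle
mB=pickle.load(open('wB.pkl','rb'))[1];mG=pickle.load(open('wG.pkl','rb'))[1]
b=[(224,257.5),(251.5,256.5),(279,253.5),(305,251.5)]; g=[(385.5,152.5),(366.5,120.5),(346.5,88),(326.5,55)]
T=[two(mB,p,mG,q) for p,q in zip(b,g)]
for t in T: print(np.round(t[0],1),round(t[1],1))
```

```text
[ 441.8 -119.7   77.5] 4.9
[ 488.6 -114.    86. ] 2.8
[ 533.2 -111.7   79.1] 0.9
[ 575.3 -105.    89.2] 1.7
```

carry_out --slide '[[0,0,0.1],[0,0,0.25],[0,0,0.4],[0,0,0.5],[0.254,-0.726,0.5],[0.254,-0.726,0.5],[0.254,-0.726,0.5],[0.254,-0.726,0.5],[0.254,-0.726,0.5],[0.254,-0.726,0.5]]' --dr '[[0,0,0],[0,0,0],[0,0,0],[0,0,0],[0,0,0],[0,0,0],[0,0,0],[0,0,0],[0,0,0],[0,0,0]]' --gripper '[0,0,0,0,0,0,0,0,0,0]'

```text
clock: 49.55
eef_pos: [469.5, 69.1, 250.1]
eef_rot: [3.141, -0.0, 0.068]
wrist_force: [0.2, 1.1, -0.2]
finger_gap: 29.1
finger_force: 17.1
```

carry_out --slide '[[0.254,-0.726,0],[0.254,-0.726,0],[0.254,-0.726,0],[0.254,-0.726,0],[0.254,-0.726,0],[0.254,-0.726,0],[0.254,-0.726,0]]' --dr '[[0,0,0],[0,0,0],[0,0,0],[0,0,0],[0,0,0],[0,0,0],[0,0,0]]' --gripper '[0,0,0,0,0,0,0]'

```text
clock: 50.13
eef_pos: [532.0, -109.2, 249.6]
eef_rot: [-3.141, 0.001, 0.071]
wrist_force: [-0.1, 0.8, -1.9]
finger_gap: 29.2
finger_force: 17.1
```

carry_out --slide '[[0,0,-0.06],[0,0,-0.11],[0,0,-0.13],[0,0,-0.145],[0,0,-0.16],[0,0,-0.17]]' --dr '[[0,0,0],[0,0,0],[0,0,0],[0,0,0],[0,0,0],[0,0,0]]' --gripper '[0,0,0,0,0,0]'

```text
clock: 50.63
eef_pos: [532.1, -108.2, 207.8]
eef_rot: [3.141, -0.0, 0.073]
wrist_force: [0.2, -0.8, 0.0]
finger_gap: 28.6
finger_force: 17.1
```

The foot is 7 mm into the well with no force. Lowering and releasing.

carry_out --slide '[[0,0,-0.016],[0,0,-0.03],[0,0,-0.04],[0,0,-0.046],[0,0,-0.046]]' --dr '[[0,0,0],[0,0,0],[0,0,0],[0,0,0],[0,0,0]]' --gripper '[0,0,0,0,0]'

```text
clock: 51.05
eef_pos: [531.9, -108.8, 195.8]
eef_rot: [-3.141, 0.0, 0.072]
wrist_force: [-0.2, -0.4, 0.2]
finger_gap: 29.0
finger_force: 17.1
```

carry_out --slide '[[0,0,0],[0,0,0],[0,0,0],[0,0,0.06],[0,0,0.2],[0,0,0.3],[0,0,0.4],[0,0,0.4]]' --dr '[[0,0,0],[0,0,0],[0,0,0],[0,0,0],[0,0,0],[0,0,0],[0,0,0],[0,0,0]]' --gripper '[55,55,55,55,55,55,55,55]'

```text
clock: 51.72
eef_pos: [532.9, -109.0, 301.3]
eef_rot: [3.139, -0.007, 0.072]
wrist_force: [-0.1, -0.5, 0.0]
finger_gap: 51.6
finger_force: 0.0
```

carry_out --slide '[[-0.314,0.818,0],[-0.314,0.818,0],[-0.314,0.818,0],[-0.314,0.818,0],[-0.314,0.818,0],[-0.314,0.818,0],[-0.314,0.818,0]]' --dr '[[0,0,0],[0,0,0],[0,0,0],[0,0,0],[0,0,0],[0,0,0],[0,0,0]]' --gripper '[58,58,58,58,58,58,58]'

```text
clock: 52.3
eef_pos: [452.7, 97.7, 296.1]
eef_rot: [-3.141, -0.0, 0.076]
wrist_force: [0.2, 0.2, -0.2]
finger_gap: 54.7
finger_force: 0.0
```

carry_out --slide '[[-0.314,0.818,0],[-0.314,0.818,0],[-0.314,0.818,0],[-0.314,0.818,0],[-0.314,0.818,0],[-0.314,0.818,0],[-0.314,0.818,0],[-0.314,0.818,0]]' --dr '[[0,0,0],[0,0,0],[0,0,0],[0,0,0],[0,0,0],[0,0,0],[0,0,0],[0,0,0]]' --gripper '[58,58,58,58,58,58,58,58]'

```text
clock: 52.97
eef_pos: [375.7, 299.5, 295.8]
eef_rot: [3.141, 0.0, 0.073]
wrist_force: [0.3, -0.8, 0.4]
finger_gap: 54.5
finger_force: 0.0
```

```bash
python3 v.py wO; python3 vi.py wO
```

```text
52.9667 [375.7 299.5 295.8] [3.141 0.    0.073]
cap [364, 0, 49, 50, 1410] [387.   25.6] [561.2 206.5] r 26.3
cap [5, 10, 16, 14, 153] [13.3 16.3] [549.4 588. ] r 9.9
cap [239, 119, 24, 23, 449] [250. 130.] [449.1 337.7] r 12.9
cap [50, 178, 11, 21, 108] [ 56. 188.] [372.2 554.4] r 12.4
white75 [228, 68, 37, 39, 1150] [246.5  87. ] [488.1 340.4] r 18.9
white75 [317, 69, 29, 29, 492] [332.9  84.3] [496.4 258.7] r 16.1
white42 [228, 68, 37, 39, 1150] [246.5  87. ] [493.2 344.4] r 21.0
white42 [317, 69, 29, 29, 492] [332.9  84.3] [502.5 253.8] r 17.9
```

carry_out --slide '[[0.296,0.147,0],[0.296,0.147,0],[0.296,0.147,-0.1],[0.296,0.147,-0.25],[0.296,0.147,-0.4],[0.296,0.147,-0.52],[0.296,0.147,-0.62],[0.296,0.147,-0.684],[0.296,0.147,-0.684],[0.296,0.147,-0.684]]' --dr '[[0,0,0],[0,0,0],[0,0,0],[0,0,0],[0,0,0],[0,0,0],[0,0,0],[0,0,0],[0,0,0],[0,0,0]]' --gripper '[55,55,55,55,55,55,55,55,55,55]'

```text
clock: 53.85
eef_pos: [449.9, 335.6, 125.1]
eef_rot: [3.141, 0.001, 0.07]
wrist_force: [0.0, 0.4, 0.4]
finger_gap: 51.7
finger_force: 0.0
```

carry_out --slide '[[0,0,0],[0,0,0],[0,0,0],[0,0,0],[0,0,0],[0,0,0]]' --dr '[[0,0,0],[0,0,0],[0,0,0],[0,0,0],[0,0,0],[0,0,0]]' --gripper '[0,0,0,0,0,0]' --newtons 20

```text
clock: 54.35
eef_pos: [449.3, 337.2, 126.0]
eef_rot: [-3.141, -0.001, 0.072]
wrist_force: [-0.3, -0.7, 6.3]
finger_gap: 27.9
finger_force: 17.9
```

carry_out --slide '[[0,0,0.1],[0,0,0.25],[0,0,0.4],[0,0,0.5],[-0.014,-0.905,0.5],[-0.014,-0.905,0.5],[-0.014,-0.905,0.5],[-0.014,-0.905,0.5],[-0.014,-0.905,0.5],[-0.014,-0.905,0.5]]' --dr '[[0,0,0],[0,0,0],[0,0,0],[0,0,0],[0,0,0],[0,0,0],[0,0,0],[0,0,0],[0,0,0],[0,0,0]]' --gripper '[0,0,0,0,0,0,0,0,0,0]'

```text
clock: 55.18
eef_pos: [444.9, 107.4, 250.3]
eef_rot: [3.141, -0.0, 0.071]
wrist_force: [0.0, 0.9, 0.6]
finger_gap: 27.6
finger_force: 18.6
```

carry_out --slide '[[-0.014,-0.905,0],[-0.014,-0.905,0],[-0.014,-0.905,0],[-0.014,-0.905,0],[-0.014,-0.905,0],[-0.014,-0.905,0],[-0.014,-0.905,0],[-0.014,-0.905,0]]' --dr '[[0,0,0],[0,0,0],[0,0,0],[0,0,0],[0,0,0],[0,0,0],[0,0,0],[0,0,0]]' --gripper '[0,0,0,0,0,0,0,0]'

```text
clock: 55.85
eef_pos: [441.8, -116.1, 250.1]
eef_rot: [-3.141, 0.0, 0.07]
wrist_force: [0.4, 0.2, -0.7]
finger_gap: 27.7
finger_force: 18.6
```

carry_out --slide '[[0,0,-0.06],[0,0,-0.11],[0,0,-0.13],[0,0,-0.145],[0,0,-0.16],[0,0,-0.17],[0,0,-0.17]]' --dr '[[0,0,0],[0,0,0],[0,0,0],[0,0,0],[0,0,0],[0,0,0],[0,0,0]]' --gripper '[0,0,0,0,0,0,0]'

```text
clock: 56.43
eef_pos: [442.0, -115.3, 207.6]
eef_rot: [-3.142, 0.0, 0.073]
wrist_force: [-0.0, -0.6, -1.1]
finger_gap: 27.6
finger_force: 18.6
```

Entered freely. Lowering, releasing, then going on to view the bottle.

carry_out --slide '[[0,0,-0.016],[0,0,-0.03],[0,0,-0.04],[0,0,-0.046],[0,0,-0.046]]' --dr '[[0,0,0],[0,0,0],[0,0,0],[0,0,0],[0,0,0]]' --gripper '[0,0,0,0,0]'

```text
clock: 56.85
eef_pos: [442.0, -115.5, 196.1]
eef_rot: [-3.142, 0.0, 0.072]
wrist_force: [0.4, -0.3, -0.3]
finger_gap: 27.7
finger_force: 19.0
```

carry_out --slide '[[0,0,0],[0,0,0],[0,0,0],[0,0,0.06],[0,0,0.2],[0,0,0.3],[0,0,0.4],[0,0,0.4]]' --dr '[[0,0,0],[0,0,0],[0,0,0],[0,0,0],[0,0,0],[0,0,0],[0,0,0],[0,0,0]]' --gripper '[55,55,55,55,55,55,55,55]'

```text
clock: 57.52
eef_pos: [442.9, -115.8, 300.7]
eef_rot: [3.139, -0.006, 0.072]
wrist_force: [0.1, -1.4, 0.2]
finger_gap: 51.5
finger_force: 0.0
```

carry_out --slide '[[-0.02,0.74,0],[-0.02,0.74,0],[-0.02,0.74,0],[-0.02,0.74,0],[-0.02,0.74,0],[-0.02,0.74,0]]' --dr '[[0,0,0],[0,0,0],[0,0,0],[0,0,0],[0,0,0],[0,0,0]]' --gripper '[70,70,70,70,70,70]'

```text
clock: 58.02
eef_pos: [436.6, 72.5, 295.7]
eef_rot: [-3.141, 0.0, 0.076]
wrist_force: [0.6, -1.0, -0.4]
finger_gap: 65.6
finger_force: 0.0
```

carry_out --slide '[[-0.02,0.74,0],[-0.02,0.74,0],[-0.02,0.74,0],[-0.02,0.74,0],[-0.02,0.74,0],[-0.02,0.74,0],[-0.02,0.74,0],[-0.02,0.74,0]]' --dr '[[0,0,0],[0,0,0],[0,0,0],[0,0,0],[0,0,0],[0,0,0],[0,0,0],[0,0,0]]' --gripper '[70,70,70,70,70,70,70,70]'

```text
clock: 58.68
eef_pos: [432.2, 253.5, 295.8]
eef_rot: [3.141, 0.001, 0.072]
wrist_force: [-1.0, 0.0, -0.2]
finger_gap: 65.6
finger_force: 0.0
```

```bash
python3 v.py wP; python3 vi.py wP
python3 - <<'E'
from h import *
import pickle
im,m=pickle.load(open('wP.pkl','rb'))
x,y=np.round(proj(m,(497,257,75))).astype(int); print(x,y)
g=im[...,1]
for v in range(y-26,y+27,3): print(v,g[v,x-28:x+29:3].tolist())
E
```

```text
58.6833 [432.2 253.5 295.8] [3.141e+00 1.000e-03 7.200e-02]
cap [0, 15, 23, 14, 167] [11.2 20.1] [602.3 544.4] r 12.8
cap [36, 32, 18, 17, 178] [43.5 40. ] [583.7 509.8] r 12.0
cap [319, 56, 43, 42, 891] [339.2  76.9] [565.  203.1] r 22.5
cap [0, 124, 44, 101, 1765] [ 14.5 174.5] [441.3 556.9] r 62.0
cap [31, 165, 9, 14, 86] [ 34.5 171.5] [446.1 532.2] r 8.4
white75 [269, 123, 32, 31, 746] [284.4 138.7] [499.  254.9] r 16.0
white42 [269, 123, 32, 31, 746] [284.4 138.7] [499.2 254.6] r 17.8
282 141
115 [152, 150, 152, 140, 148, 146, 143, 145, 146, 151, 149, 146, 149, 151, 145, 149, 151, 147, 155]
118 [152, 154, 152, 145, 141, 148, 143, 145, 146, 153, 151, 155, 151, 150, 145, 151, 149, 154, 148]
121 [147, 150, 152, 152, 149, 145, 146, 151, 152, 149, 137, 139, 137, 141, 150, 153, 152, 147, 150]
124 [150, 145, 150, 145, 145, 143, 148, 146, 151, 149, 144, 129, 123, 121, 126, 146, 146, 144, 152]
127 [148, 155, 157, 145, 144, 147, 144, 158, 148, 149, 161, 161, 161, 146, 113, 104, 114, 146, 146]
130 [150, 154, 151, 144, 144, 150, 155, 156, 158, 163, 163, 164, 163, 162, 150, 102, 93, 99, 107]
[... 456 characters left out ...]
157, 156, 157, 157, 83, 76, 85]
148 [122, 148, 150, 155, 156, 148, 137, 145, 163, 157, 156, 160, 159, 160, 161, 127, 69, 79, 82]
151 [118, 145, 148, 151, 150, 144, 132, 128, 152, 161, 157, 160, 155, 153, 143, 77, 71, 81, 84]
154 [143, 142, 148, 148, 146, 144, 136, 123, 118, 126, 148, 152, 138, 112, 70, 72, 84, 86, 85]
157 [150, 149, 150, 145, 145, 141, 141, 145, 122, 102, 98, 85, 73, 70, 76, 80, 84, 83, 80]
160 [150, 148, 148, 148, 154, 151, 151, 143, 143, 137, 139, 128, 123, 80, 79, 86, 83, 85, 84]
163 [145, 148, 145, 145, 148, 153, 148, 144, 150, 149, 152, 152, 152, 140, 135, 97, 83, 86, 83]
166 [149, 150, 150, 148, 150, 148, 154, 150, 148, 149, 153, 144, 142, 143, 148, 140, 136, 127, 119]
```

The bottle's cap disc is centred at (286,140) → (498,254). Grasping its body.

carry_out --slide '[[0.265,-0.002,0],[0.265,-0.002,0],[0.265,-0.002,-0.1],[0.265,-0.002,-0.25],[0.265,-0.002,-0.4],[0.265,-0.002,-0.52],[0.265,-0.002,-0.62],[0.265,-0.002,-0.684],[0.265,-0.002,-0.684],[0.265,-0.002,-0.684]]' --dr '[[0,0,0],[0,0,0],[0,0,0],[0,0,0],[0,0,0],[0,0,0],[0,0,0],[0,0,0],[0,0,0],[0,0,0]]' --gripper '[70,70,70,70,70,70,70,70,70,70]'

```text
clock: 59.57
eef_pos: [498.5, 253.0, 125.3]
eef_rot: [3.141, 0.001, 0.071]
wrist_force: [0.3, -0.0, 0.9]
finger_gap: 65.6
finger_force: 0.0
```

carry_out --slide '[[0,0,0],[0,0,0],[0,0,0],[0,0,0],[0,0,0],[0,0,0]]' --dr '[[0,0,0],[0,0,0],[0,0,0],[0,0,0],[0,0,0],[0,0,0]]' --gripper '[0,0,0,0,0,0]' --newtons 25

```text
clock: 60.07
eef_pos: [498.5, 254.0, 126.1]
eef_rot: [-3.141, -0.001, 0.072]
wrist_force: [-0.7, -2.2, 7.0]
finger_gap: 41.2
finger_force: 25.0
```

carry_out --slide '[[0,0,0.1],[0,0,0.25],[0,0,0.4],[0,0,0.5],[0.038,-0.53,0.5],[0.038,-0.53,0.5],[0.038,-0.53,0.5],[0.038,-0.53,0.5],[0.038,-0.53,0.5]]' --dr '[[0,0,0],[0,0,0],[0,0,0],[0,0,0],[0,0,0],[0,0,0],[0,0,0],[0,0,0],[0,0,0]]' --gripper '[0,0,0,0,0,0,0,0,0]'

```text
clock: 60.82
eef_pos: [507.9, 119.4, 250.4]
eef_rot: [3.142, -0.0, 0.069]
wrist_force: [0.0, 0.2, -0.5]
finger_gap: 41.1
finger_force: 25.0
```

carry_out --slide '[[0.037,-0.53,0],[0.037,-0.53,0],[0.037,-0.53,0],[0.037,-0.53,0],[0.037,-0.53,0],[0.037,-0.53,0]]' --dr '[[0,0,0],[0,0,0],[0,0,0],[0,0,0],[0,0,0],[0,0,0]]' --gripper '[0,0,0,0,0,0]'

```text
clock: 61.32
eef_pos: [517.1, -10.0, 250.1]
eef_rot: [-3.141, 0.0, 0.072]
wrist_force: [0.2, 0.1, -1.3]
finger_gap: 41.5
finger_force: 25.0
```

carry_out --slide '[[0,0,-0.06],[0,0,-0.12],[0,0,-0.18],[0,0,-0.22],[0,0,-0.25],[0,0,-0.28],[0,0,-0.3],[0,0,-0.31],[0,0,-0.31]]' --dr '[[0,0,0],[0,0,0],[0,0,0],[0,0,0],[0,0,0],[0,0,0],[0,0,0],[0,0,0],[0,0,0]]' --gripper '[0,0,0,0,0,0,0,0,0]'

```text
clock: 62.07
eef_pos: [517.0, -10.9, 172.4]
eef_rot: [-3.142, 0.0, 0.072]
wrist_force: [0.1, -0.6, -1.2]
finger_gap: 41.3
finger_force: 25.0
```

carry_out --slide '[[0,0,-0.004],[0,0,-0.008],[0,0,-0.008]]' --dr '[[0,0,0],[0,0,0],[0,0,0]]' --gripper '[0,0,0]'

```text
clock: 62.32
eef_pos: [517.2, -11.1, 171.1]
eef_rot: [3.141, -0.001, 0.072]
wrist_force: [0.7, 0.4, 0.5]
finger_gap: 41.4
finger_force: 25.0
```

carry_out --slide '[[0,0,0],[0,0,0],[0,0,0],[0,0,0.03],[0,0,0.1],[0,0,0.2],[0,0,0.35],[0,0,0.5],[0,0,0.5]]' --dr '[[0,0,0],[0,0,0],[0,0,0],[0,0,0],[0,0,0],[0,0,0],[0,0,0],[0,0,0],[0,0,0]]' --gripper '[52,52,52,52,52,52,52,52,52]'

```text
clock: 63.07
eef_pos: [518.3, -11.1, 303.3]
eef_rot: [3.14, -0.011, 0.072]
wrist_force: [-0.1, -0.0, 0.4]
finger_gap: 48.8
finger_force: 0.0
```

carry_out --slide '[[-0.3,-0.16,0.2],[-0.3,-0.16,0.2],[-0.3,-0.16,0.2],[-0.3,-0.16,0.2],[-0.3,-0.16,0.2],[-0.3,-0.16,0.2]]' --dr '[[0,0,0],[0,0,0],[0,0,0],[0,0,0],[0,0,0],[0,0,0]]' --gripper '[52,52,52,52,52,52]'

```text
clock: 63.57
eef_pos: [442.4, -50.8, 345.2]
eef_rot: [-3.141, 0.0, 0.072]
wrist_force: [-0.2, -0.1, -0.7]
finger_gap: 48.8
finger_force: 0.0
```

```bash
python3 v.py wQ
python3 - <<'E'
from h import *
import pickle
im,m=pickle.load(open('wQ.pkl','rb'))
f=cv2.GaussianBlur(im,(0,0),1).astype(int); R,G,B=f[...,0],f[...,1],f[...,2]
def b(k,n,z,mn,mx):
    k=k.astype(np.uint8).copy(); k[235:]=0; k=cv2.morphologyEx(k,cv2.MORPH_OPEN,np.ones((3,3)))
    nn,l,st,c=cv2.connectedComponentsWithStats(k)
    for i in range(1,nn):
        if mn<st[i,4]<mx:
            cs,_=cv2.findContours((l==i).astype(np.uint8),0,1); (x,y),r=cv2.minEnclosingCircle(cs[0]); p=plane(m,x,y,z); e=plane(m,x+r,y,z)
            print(n,st[i].tolist(),np.round(p[:2],1),'r',round(float(np.linalg.norm(e-p)),1))
b((B-R>2)&(B<98),'cap',120,150,900)
b((G-R>7)&(G>143),'white',120,150,2500)
b((R-B>15)&(R<130),'amber',105,8,900)
b(f.max(2)<40,'black',139,60,700)
for n,X in dict(v1=(442,-115.5,120),v2=(532,-109,120),bot=(517,-11,120),botbase=(517,-11,60)).items():
    u=np.round(proj(m,X)).astype(int); print(n,u,im[u[1],u[0]])
# bottle rows
x,y=np.round(proj(m,(517,-11,120))).astype(int)
for v in range(y-24,y+25,4): print(v,im[v,x-32:x+33:4,1].tolist())
E
```

```text
63.5667 [442.4 -50.8 345.2] [-3.141  0.     0.072]
cap [430, 53, 35, 31, 546] [ 589.6 -200.7] r 17.2
cap [418, 58, 11, 27, 196] [ 583.6 -180.4] r 12.9
cap [257, 119, 31, 46, 715] [505.5 -36. ] r 23.1
cap [434, 148, 21, 22, 200] [ 501.1 -213.5] r 12.4
white [233, 113, 29, 31, 685] [517.  -10.8] r 15.3
white [336, 151, 16, 25, 261] [ 489.5 -109.3] r 13.7
amber [326, 107, 19, 31, 197] [ 530.4 -105. ] r 16.3
amber [324, 190, 23, 24, 197] [ 446.  -110.6] r 15.6
black [79, 62, 10, 20, 136] [557.5 141.1] r 9.2
black [100, 66, 15, 27, 297] [551.9 120.5] r 12.6
black [212, 94, 25, 45, 249] [525.8   7.6] r 22.9
black [428, 149, 30, 18, 435] [ 503.3 -201.7] r 15.0
black [479, 184, 35, 51, 283] [ 457.8 -270.1] r 30.4
v1 [343 209] [ 99 107 113]
v2 [347 120] [ 99 105 109]
bot [247 128] [163 174 164]
botbase [252 130] [162 174 166]
104 [131, 45, 36, 34, 64, 67, 55, 45, 63, 74, 69, 68, 74, 90, 73, 56, 100]
108 [64, 18, 36, 64, 64, 70, 65, 66, 69, 66, 67, 67, 74, 124, 117, 114, 82]
112 [28, 33, 58, 67, 67, 66, 68, 126, 148, 143, 125, 93, 123, 134, 140, 134, 121]
116 [30, 45, 60, 63, 63, 75, 164, 174, 175, 171, 146, 121, 104, 123, 142, 141, 121]
120 [35, 66, 58, 53, 67, 146, 176, 178, 175, 172, 175, 125, 93, 83, 95, 127, 109]
124 [26, 53, 54, 47, 75, 176, 175, 175, 176, 171, 175, 168, 86, 95, 81, 84, 69]
128 [36, 63, 64, 67, 87, 175, 174, 175, 174, 173, 171, 170, 93, 97, 80, 88, 62]
132 [30, 59, 64, 65, 86, 175, 176, 176, 175, 173, 172, 171, 88, 97, 75, 88, 75]
136 [26, 56, 57, 62, 68, 168, 171, 173, 174, 172, 170, 156, 89, 97, 83, 77, 55]
140 [34, 57, 62, 47, 67, 114, 165, 174, 175, 174, 162, 87, 99, 91, 86, 68, 52]
144 [34, 43, 53, 52, 67, 68, 118, 120, 125, 102, 90, 96, 95, 73, 66, 66, 53]
148 [62, 36, 47, 64, 64, 64, 67, 88, 108, 117, 106, 79, 70, 69, 61, 63, 57]
152 [124, 41, 38, 59, 64, 56, 62, 65, 92, 121, 116, 113, 73, 64, 53, 66, 56]
```

The bottle's cap is centred at (517,−10.8) at the right height with radius 15.3, so it stands upright. Both vials are in their wells. Now pulling the pin.

carry_out --slide '[[0.242,-0.618,0],[0.242,-0.618,0],[0.242,-0.618,0],[0.242,-0.618,0],[0.242,-0.618,-0.1],[0.242,-0.618,-0.25],[0.242,-0.618,-0.38],[0.242,-0.618,-0.48],[0.242,-0.618,-0.54],[0.242,-0.618,-0.554]]' --dr '[[0,0,-0.0253],[0,0,-0.0253],[0,0,-0.0253],[0,0,-0.0253],[0,0,-0.0253],[0,0,-0.0253],[0,0,-0.0253],[0,0,-0.0253],[0,0,-0.0253],[0,0,-0.0253]]' --gripper '[50,50,50,50,50,50,50,50,50,50]'

```text
clock: 64.45
eef_pos: [502.1, -204.7, 203.1]
eef_rot: [-3.139, 0.006, -0.086]
wrist_force: [-0.5, -0.0, 0.4]
finger_gap: 46.9
finger_force: 0.0
```

carry_out --slide '[[0,0,0],[0,0,0],[0,0,0],[0,0,0],[0,0,0],[0,0,0],[0,0,0],[0,0,0]]' --dr '[[0,0,0],[0,0,0],[0,0,0],[0,0,0],[0,0,0],[0,0,0],[0,0,0],[0,0,0]]' --gripper '[0,0,0,0,0,0,0,0]' --newtons 50

```text
clock: 65.12
eef_pos: [502.7, -206.0, 208.1]
eef_rot: [3.14, -0.002, -0.087]
wrist_force: [-1.1, -3.8, 6.1]
finger_gap: 17.6
finger_force: 50.0
```

carry_out --slide '[[0,0,0.1],[0,0,0.22],[0,0,0.36],[0,0,0.48],[0,0,0.48],[0,0,0.48],[0,0,0.48],[0,0,0.48],[0,0,0.48],[0,0,0.48]]' --dr '[[0,0,0],[0,0,0],[0,0,0],[0,0,0],[0,0,0],[0,0,0],[0,0,0],[0,0,0],[0,0,0],[0,0,0]]' --gripper '[0,0,0,0,0,0,0,0,0,0]'

```text
clock: 65.95
eef_pos: [502.4, -205.5, 326.2]
eef_rot: [-3.141, 0.001, -0.087]
wrist_force: [-0.6, -0.4, -1.1]
finger_gap: 17.6
finger_force: 50.0
```

carry_out --slide '[[0,0,0],[0,0,0],[0,0,0],[0,0,0],[0,0,0],[0,0,0],[0,0,0],[0,0,0],[0,0,0],[0,0,0]]' --dr '[[0,0,0],[0,0,0],[0,0,0],[0,0,0],[0,0,0],[0,0,0],[0,0,0],[0,0,0],[0,0,0],[0,0,0]]' --gripper '[0,0,0,0,0,0,0,0,0,0]'

```text
clock: 66.78
eef_pos: [502.5, -205.5, 327.2]
eef_rot: [-3.142, -0.0, -0.087]
wrist_force: [-0.1, 0.2, 0.3]
finger_gap: 17.8
finger_force: 50.0
```

carry_out --slide '[[0,0,0],[0,0,0],[0,0,0],[0,0,0],[0,0,0],[0,0,0],[0,0,0],[0,0,0],[0,0,0],[0,0,0]]' --dr '[[0,0,0],[0,0,0],[0,0,0],[0,0,0],[0,0,0],[0,0,0],[0,0,0],[0,0,0],[0,0,0],[0,0,0]]' --gripper '[0,0,0,0,0,0,0,0,0,0]'

```text
clock: 67.62
eef_pos: [502.5, -205.5, 327.1]
eef_rot: [-3.142, 0.0, -0.087]
wrist_force: [-0.4, -0.3, -0.8]
finger_gap: 17.5
finger_force: 50.0
```

```bash
python3 v.py wR
python3 - <<'E'
from h import *
import pickle
im,m=pickle.load(open('wR.pkl','rb'))
print('tip px expected',proj(m,(502.5,-205.5,182)))
s0=cv2.imread('pics/side0.png'); sn,_=snap('side','side1.png'); sn=sn[...,::-1]
d=cv2.absdiff(s0,sn).max(2)
print('shield region mean diff side',d[175:210,265:335].mean())
c0=cv2.imread('pics/scene0.png'); cn,_=snap('scene','scene1.png'); cn=cn[...,::-1]
d=cv2.absdiff(c0,cn).max(2); print('scene shield edge diff',d[195:225,215:300].mean(), 'lever', d[255:290,200:240].mean())
g=im.mean(2)
x,y=np.round(proj(m,(502.5,-205.5,182))).astype(int)
for v in range(y-10,y+10,2): print(v,g[v,x-14:x+15:2].astype(int).tolist())
E
```

```text
67.6167 [ 502.5 -205.5  327.1] [-3.142  0.    -0.087]
tip px expected [280.90340617 225.63650979]
shield region mean diff side 12.703673469387756
scene shield edge diff 19.105098039215687 lever 20.065714285714286
216 [171, 186, 189, 188, 188, 191, 188, 187, 189, 189, 191, 189, 189, 188, 188]
218 [161, 189, 188, 188, 187, 189, 188, 188, 188, 188, 192, 186, 193, 187, 189]
220 [158, 187, 188, 189, 188, 188, 187, 185, 186, 189, 189, 187, 187, 187, 189]
222 [160, 189, 188, 190, 186, 186, 174, 152, 153, 174, 187, 187, 189, 188, 189]
224 [164, 188, 192, 192, 190, 173, 115, 70, 59, 103, 170, 189, 187, 191, 187]
226 [146, 184, 187, 185, 187, 146, 78, 55, 40, 48, 145, 187, 191, 191, 187]
228 [134, 179, 188, 189, 185, 132, 70, 57, 45, 42, 126, 186, 189, 187, 190]
230 [132, 179, 188, 181, 162, 113, 64, 63, 61, 49, 96, 163, 182, 186, 189]
232 [122, 141, 172, 139, 106, 95, 66, 60, 59, 62, 63, 79, 140, 178, 188]
234 [112, 100, 85, 50, 36, 42, 32, 16, 14, 18, 11, 28, 48, 97, 155]
```

carry_out --slide '[[-0.136,0.542,0],[-0.136,0.542,0],[-0.136,0.542,0],[-0.136,0.542,0],[-0.136,0.542,0],[-0.136,0.542,0],[-0.136,0.542,0],[-0.136,0.542,0],[-0.136,0.542,0],[-0.136,0.542,0]]' --dr '[[0,0,0.125],[0,0,0.125],[0,0,0.125],[0,0,0.125],[0,0,0.125],[0,0,0.125],[0,0,0.125],[0,0,0.125],[0,0,0.125],[0,0,0.125]]' --gripper '[0,0,0,0,0,0,0,0,0,0]'

```text
clock: 68.6
eef_pos: [468.5, -70.1, 327.1]
eef_rot: [-3.142, -0.0, 0.697]
wrist_force: [-0.2, 0.6, -1.3]
finger_gap: 17.4
finger_force: 50.0
```

carry_out --slide '[[-0.136,0.542,0],[-0.136,0.542,0],[-0.136,0.542,0],[-0.136,0.542,0],[-0.136,0.542,0],[-0.136,0.542,0],[-0.136,0.542,0],[-0.136,0.542,0],[-0.136,0.542,0],[-0.136,0.542,0]]' --dr '[[0,0,0.125],[0,0,0.125],[0,0,0.125],[0,0,0.125],[0,0,0.125],[0,0,0.125],[0,0,0.125],[0,0,0.125],[0,0,0.125],[0,0,0.125]]' --gripper '[0,0,0,0,0,0,0,0,0,0]'

```text
clock: 69.43
eef_pos: [434.5, 65.4, 327.1]
eef_rot: [-3.142, 0.0, 1.481]
wrist_force: [0.6, 0.0, -1.1]
finger_gap: 17.2
finger_force: 50.0
```

carry_out --slide '[[0,0,-0.12],[0,0,-0.22],[0,0,-0.29],[0,0,-0.32],[0,0,-0.34],[0,0,-0.36],[0,0,-0.38],[0,0,-0.4],[0,0,-0.41],[0,0,-0.41]]' --dr '[[0,0,0],[0,0,0],[0,0,0],[0,0,0],[0,0,0],[0,0,0],[0,0,0],[0,0,0],[0,0,0],[0,0,0]]' --gripper '[0,0,0,0,0,0,0,0,0,0]'

```text
clock: 70.27
eef_pos: [434.4, 65.5, 224.4]
eef_rot: [-3.141, 0.0, 1.484]
wrist_force: [0.6, -0.4, -0.7]
finger_gap: 18.1
finger_force: 50.0
```

The pin is in the hole without force. Seating it, releasing, and retreating upward.

carry_out --slide '[[0,0,-0.03],[0,0,-0.06],[0,0,-0.09],[0,0,-0.115],[0,0,-0.13],[0,0,-0.134],[0,0,-0.134]]' --dr '[[0,0,0],[0,0,0],[0,0,0],[0,0,0],[0,0,0],[0,0,0],[0,0,0]]' --gripper '[0,0,0,0,0,0,0]'

```text
clock: 70.85
eef_pos: [434.3, 65.5, 192.0]
eef_rot: [-3.141, 0.0, 1.484]
wrist_force: [-13.4, -1.8, 22.8]
finger_gap: 17.4
finger_force: 50.0
```

carry_out --slide '[[0,0,0],[0,0,0],[0,0,0],[0,0,0],[0,0,0.06],[0,0,0.2],[0,0,0.36],[0,0,0.5],[0,0,0.5],[0,0,0.5]]' --dr '[[0,0,0],[0,0,0],[0,0,0],[0,0,0],[0,0,0],[0,0,0],[0,0,0],[0,0,0],[0,0,0],[0,0,0]]' --gripper '[45,45,45,45,45,45,45,45,45,45]'

```text
clock: 71.68
eef_pos: [434.8, 65.5, 317.2]
eef_rot: [3.139, -0.0, 1.484]
wrist_force: [0.3, -0.7, -0.9]
finger_gap: 42.2
finger_force: 0.0
```

carry_out --slide '[[0.422,-0.862,0.546],[0.422,-0.862,0.546],[0.422,-0.862,0.546],[0.422,-0.862,0.546],[0.422,-0.862,0.546],[0.422,-0.862,0.546],[0.422,-0.862,0.546],[0.422,-0.862,0.546],[0.422,-0.862,0.546],[0.422,-0.862,0.546]]' --dr '[[0,0,0.0139],[0,0,0.0139],[0,0,0.0139],[0,0,0.0139],[0,0,0.0139],[0,0,0.0139],[0,0,0.0139],[0,0,0.0139],[0,0,0.0139],[0,0,0.0139]]' --gripper '[100,100,100,100,100,100,100,100,100,100]'

```text
clock: 72.52
eef_pos: [540.0, -149.6, 450.6]
eef_rot: [-3.139, -0.001, 1.572]
wrist_force: [0.7, 0.3, 0.7]
finger_gap: 94.2
finger_force: 0.0
```

```bash
python3 v.py wS
python3 - <<'E'
from h import *
A=cv2.imread('pics/wA.png',0);S=cv2.imread('pics/wS.png',0)
for n,(x0,y0,x1,y1) in dict(eye=(308,262,334,288),shieldTL=(158,34,184,60),shieldTR=(300,26,326,50),pin=(190,8,214,34),stand=(212,262,258,290),index=(248,212,268,232)).items():
    a,b=max(0,y0-15),max(0,x0-15)
    r=cv2.matchTemplate(S[a:y1+15,b:x1+15],A[y0:y1,x0:x1],cv2.TM_CCOEFF_NORMED); _,v,_,l=cv2.minMaxLoc(r); print(n,round(v,3),l[0]+b-x0,l[1]+a-y0)
s0=cv2.imread('pics/scene0.png',0); s1,_=snap('scene'); s1=cv2.cvtColor(s1,cv2.COLOR_RGB2GRAY)
for n,(x0,y0,x1,y1) in dict(rod=(136,226,156,256),purple=(334,210,354,238),pot=(348,196,364,210),shield=(214,190,312,226),lever=(200,262,230,292),pin=(0,0,0,0)).items():
    if x1:
        r=cv2.matchTemplate(s1[y0-12:y1+12,x0-12:x1+12],s0[y0:y1,x0:x1],cv2.TM_CCOEFF_NORMED); _,v,_,l=cv2.minMaxLoc(r); print('scene',n,round(v,3),l[0]-12,l[1]-12)
E
```

```text
72.5167 [ 540.  -149.6  450.6] [-3.139e+00 -1.000e-03  1.572e+00]
eye 0.96 0 1
shieldTL 0.968 0 0
shieldTR 0.911 1 0
pin 0.99 0 0
stand 0.977 0 0
index 0.978 0 0
scene rod 0.899 0 0
scene purple 0.937 0 0
scene pot 0.999 0 0
scene shield 0.822 0 0
scene lever 0.954 0 0
```

Shield shut, pin parked and stand all match the starting picture, and the purple bottle and pot have not moved. Handing in.

```bash
python3 -c "
from cell import *
print(sign_off())"
```

```text
the job is handed in; nothing more can be done
None
```

I handed the job in at about 73 s with every step done in the order asked; one point is unproven: I couldn't tell the beads apart, so "every bead moved 8 mm" rests on all nine lying about 9 mm or more from every starting spot when last measured, before the bottle went in.

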